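Stow printed housings in the two-door dry chest and set its purge valve

TASK

Put every green printed housing that lies on the bench into the empty left bay of the blue dry chest: open its right (active) door first, draw the red-knobbed flush bolt that this uncovers, then open the left (passive) door, raising both doors to about upright and leaving both open until all housings are in. Then shut the chest up again in the reverse order - left door down, bolt pushed fully home, right door down - and last of all, with the chest shut, turn the yellow purge valve lever to the green mark, half open (45 degrees). Leave the glue bottle, screwdriver and yellow tub alone.

Things in the scene. Friction and masses are not known exactly. Their poses are not given: they have to be found in the camera images.
- chest: Blue dry chest, fixed, 240 (x) x 300 (y) x 66 mm high, walls 6 mm, with two grey hatch doors on top that meet along its x axis. Origin: centre of the underside; x points away from the robot at yaw 0, y left. A wall 60 mm high (y -6 to 0) parts the right bay, full of a fixed yellow organiser, from the empty left bay. A steel staple for the bolt tip stands on the far rim (y -3 to 39, top 99 mm up).
- left_bay (a point): Centre of the floor of the left bay (chest x 0, y 73.5 mm, 6 mm up). The bay is 228 mm (chest x) x 144 mm (chest y), 60 mm deep to the rim.
- active_hinge (a point): Middle of the right door's hinge axis, which runs along the chest's x, at chest y -150 mm, 67 mm up.
- passive_hinge (a point): Middle of the left door's hinge axis, which runs along the chest's x, at chest y +150 mm, 67 mm up.
- active (a joint): Right (active) door, 222 x 145 x 10 mm, 0.4 kg: opening angle, 0 shut (level) to 1.6 rad (just past upright); its free edge rises and swings right. Stiff hinge (0.5 N m, about 5 N at the bar): it stays where left. A yellow hood on its free edge (105 x 58 mm, far half, top 46 mm above the hinge) overlaps the left door and covers the bolt while shut.
- active_bar (a point): Middle of the right door's round steel bar handle, 10 mm thick, 68 mm long along the chest's x, standing 35 mm (centre) off the hood plate (30 mm free gap). Shut: chest x 52, y 22 mm, 148 mm above the bench, that is 172 mm across and 81 mm above the hinge. It turns freely in the fingers as the door swings.
- passive (a joint): Left (passive) door, 222 x 146 x 10 mm, 0.4 kg: opening angle, 0 shut to 1.6 rad; its free edge rises and swings to the left. Same stiff hinge. It cannot rise while bolted, and cannot be shut with the bolt pushed out or with the right door shut.
- passive_bar (a point): Middle of the left door's round steel bar handle, 10 mm thick, 68 mm long along the chest's x, 37 mm (centre) off the door's top face. Shut: chest x -69, y 30 mm, 114 mm above the bench, that is 120 mm across and 47 mm above the hinge.
- bolt (a joint): Flush bolt on the left door's meeting edge: 0 bolted (fully home, tip under the staple at the far end) to 0.030 m drawn back; it slides along the chest's -x (towards the robot) to draw. Friction about 2 N; the door is free when the bolt is drawn more than 0.016 m.
- bolt_knob (a point): Centre of the bolt's red thumb block, 12 (chest x) x 16 (chest y) x 15 mm high; its top is 26 mm above the door's top face. The bolt's bar runs along the chest's x on both sides of it, 10 mm wide, its top 11 mm above the door's face (so pinch along the chest's y, or stay above the bar). With the door shut and bolted: chest x 50, y 18 mm, 95.5 mm above the bench.
- valve (a joint): Purge ball valve: opening angle of its lever, 0 shut to 1.571 rad fully open; grows counter-clockwise seen from above. Half open, at the green mark, is 0.785. Stays where it is left (friction 0.12 N m).
- valve_grip (a point): Point on the yellow valve lever 45 mm from its pivot, mid-height of the lever, 104 mm above the bench. The lever is 14 mm wide, 24 mm high, and reaches 75 mm out from the pivot; at 0 it points to the valve base's -y, at 1.571 to the base's +x. The point's own x axis lies across the lever and its y axis points from here to the pivot.
- valve_pivot (a point): The valve's upright pivot axis, at the height of the lever's middle (104 mm above the bench); its axes are those of the fixed valve base. Below the lever a round white dial plate (120 mm across, top 72 mm up) carries a green mark at 45 degrees between two black ones at 0 and 90.
- housing0: Green printed housing, a closed block 80 (its x) x 36 (its y) x 40 mm, about 90 g. Origin at its centre. May be absent (then None).
- housing1: Green printed housing, a closed block 80 (its x) x 36 (its y) x 40 mm, about 90 g. Origin at its centre. May be absent (then None).
- housing2: Green printed housing, a closed block 80 (its x) x 36 (its y) x 40 mm, about 90 g. Origin at its centre. May be absent (then None).
- glue: Glue bottle, 44 mm across, 110 mm tall, behind the chest; origin at the centre of its foot. Leave alone.
- driver: Screwdriver, 170 mm long, lying at the far right, beyond the valve. Leave alone.
- tub: Open yellow tub 90 x 70 x 50 mm at the far left; origin at the centre of its underside. Leave alone.
There are look-alikes about, which are no part of the job. Of the things like the part that bears valve, leave any that is pink; of the rest the larger one is meant.

How it is judged:
By the outcome, as a careful person would: the job done as asked, in the order asked, and still so for the second after the job is handed in, with the robot touching nothing.
Of housing0, housing1, housing2 only 2 to 3 are there at a start; the rules pass over those that are not, and their reading is None.
At some moment in a run one of housing0, housing1, housing2 may be knocked a few centimetres aside while the robot is not near it.
Once in a run the grip may slacken for a moment while it holds something.
It also fails if it takes over 210 s, if anything falls off the work surface, if the arm or the gripper's body presses on something with over 40 N, if the wrist force passes 120 N, or if a joint passes its speed limit or range.

ROBOT

A 6-joint arm with a two-finger parallel gripper is mounted at the origin on the work surface. World frame = base frame: x ahead of the robot, y to its left, z up, the work surface at z = 0. Lengths are in m, angles in rad, forces in N, time in s.
With the tool pointing down it reaches from about 0.325 to 0.85 m from the base axis. Payload 15.5 kg.
Tool frame: the origin (TCP) lies midway between the tips of the shut fingers; the grasp point (between the pads) lies 19 mm behind it (env.tcp_to_grasp is the distance from the TCP to the grasp point, in m); z points along the fingers, x is the direction in which the jaws open and shut, and the axes are right-handed (so a half turn about z gives the same grasp; the last joint's range is limited). The gripper opens to 91 mm and grips with 3 to 60 N. Pads are 32 mm wide; open, the fingers measure 118 mm over their backs; the gripper's body (76 mm by 178 mm) begins 60 mm behind the grasp point.
Start: joints at [1.02, 0.494, 1.345, -0, 1.302, -0.096], TCP at [0.275, 0.561, 0.214] pointing down, gripper open.
Joint ranges: [-2.91, 2.91], [-0.82, 2.16], [0.22, 2.67], [-1.22, 4.37], [0.12, 2.79], [-3.08, 3.08]. Speed limits (rad/s): [1.89, 1.89, 2.57, 3.01, 3.01, 3.01].

INTERFACE

Orientations are given as a unit quaternion [w, x, y, z].
In Python, from station import env, cams, workorder, spotter gives the robot as it stands. The module is installed in compiled form; this text tells all that it offers.
- The arm moves only by the tool servo_tool, never from a script. Its argument "plan" is a list of rows, each an object with "offset": the shift along the tool's x, y, z in cm, a list of three; "turn": the turn, a rotation vector about the tool's x, y, z in rad, a list of three; "hand": the opening, from -1 (shut) to 1 (fully open). A call has exactly 8 rows; each row shifts and turns the commanded pose from where the row before left it, along the tool's axes as they then stand; what a row does not reach is not made up. A row lasts 1/8 s, in which the tool goes at most 62.5 mm and 10.7 degrees, less where a joint would pass 70% of its speed; a pose out of reach is approached as far as the arm can. A call is refused whole if a number of a shift passes 6.25 or a number of a turn 0.188, either way. A call with a gripper value outside its range is refused whole. The fingers move at their own pace and stop on an object; the grip force is fixed at half the most. Time passes only in rows, so rows that do not move let the fingers close, or fill a call up. It gives the time, the measured TCP pose, the force and the opening at its end, in the units of the state.
- env.get_obs(): the state, without advancing time (a new reading comes with each control period).
- cams.grab_frame(name): name is "scene" or "side" or "wrist"; returns (picture, depth): 384x512x3 uint8, red, green, blue; 384x512 float32, m along the optical axis (not along the pixel's ray), 0 where there is no reading.
- cams.camera_model(name): a dict with "fovy" (degrees; the focal length in pixels is half the picture's height over the tangent of half this angle, whatever the lens; pixels are square), "cx", "cy" (the principal point, pixels), "eye" and "orientation" of the camera in the world; the wrist camera has in their place "tool_from_camera" (4x4, takes a point from camera to tool coordinates, whose origin is the TCP and whose axes are the tool frame's). Camera axes: x right, y up, looking along -z (the intrinsics and any distortion apply to the point x, -y, -z); pixel columns grow to the right and rows downward; lengths in m; the calibration is good to about 2 mm. A picture is of the moment at which its call begins: read the wrist's pose just before it. camera_model takes no time and is no camera call.
- workorder.finish_job(): hands the job in, once; it reports no verdict.
Trained networks look in the newest picture that a camera, given by its name, has taken for a name from the list of things; names that differ only in an ending like _2 or _b are one class to them, and where a whole thing is asked for, a point or a joint stands for the part that bears it (a point fixed in the world has none). Each returns a list of dicts, best first, with "conf" (0 to 1); they miss things now and then, are a little off and sometimes report something else, mostly with a low value. They report only what shows in the picture. A call takes as long as a camera call. They do not tell look-alikes from the thing itself.
- spotter.outline_of(camera, target): "mask" (384x512 bool, what is visible of it) and "at" ([row, column] in pixels, amid what is visible of it).
- spotter.mark_of(camera, target): "at" ([row, column] in pixels: a listed point, or the origin of a listed thing).
The state is a dict: "time": time; "joints": joint angles; "joint_velocities": joint speeds; "effort": joint torques, N m; "position": TCP position; "eef_rot": TCP orientation; "ft_force": force on the tool from outside, world axes, zero at the start; "moment": the same for the moment, N m; "opening": opening from 0.0 (shut) to 1.0 (fully open).
Only numpy, scipy, OpenCV 4.12 (cv2) and the standard library are available. Lean on these libraries where they do the work, as an engineer would, in place of code of your own. Each camera call takes 0.05 s, during which the arm holds its last target.

## Working session

There is one attempt and no reset: what is moved stays moved. The work goes in short steps, Python scripts to look and compute and a tool call to move; the robot and the scene stay as the last step left them, time stands still between calls to the robot, and variables do not carry over. Pictures are saved under pics/ and viewed, and the job is handed in when it is done.

Besides the shell and the picture viewer there is one more tool, called after "Request:" by a JSON object that holds its "fn" and its "kwargs", one argument or row to a line. servo_tool: Moves the arm, as the interface text tells. Its arguments: {"type":"object","properties":{"plan":{"type":"array","items":{"type":"object","properties":{"offset":{"type":"array","items":{"type":"number"}},"turn":{"type":"array","items":{"type":"number"}},"hand":{"type":"number"}}}}},"required":["plan"]}

```bash
mkdir -p pics; ls
cat > h.py <<'E'
import numpy as np, cv2
from scipy.spatial.transform import Rotation as R
from station import env, cams, workorder, spotter
def q2R(q): return R.from_quat([q[1],q[2],q[3],q[0]]).as_matrix()
def pose():
    o=env.get_obs(); return np.array(o['position']),q2R(o['eef_rot'])
def grab(n,fn=None):
    p,M=pose(); im,d=cams.grab_frame(n)
    if fn: cv2.imwrite('pics/'+fn,im[:,:,::-1])
    m=cams.camera_model(n); f=192/np.tan(np.radians(m['fovy'])/2)
    if 'eye' in m: e=np.array(m['eye']); C=q2R(m['orientation'])
    else:
        T=np.array(m['tool_from_camera']); e=p+M@T[:3,3]; C=M@T[:3,:3]
    return im,d,dict(f=f,cx=m['cx'],cy=m['cy'],e=e,C=C,m=m)
def cloud(d,k):
    r,c=np.mgrid[:384,:512]
    P=np.stack([(c-k['cx'])/k['f']*d,-(r-k['cy'])/k['f']*d,-d],-1)
    return P@k['C'].T+k['e']
def ray(k,rc):
    v=np.array([(rc[1]-k['cx'])/k['f'],-(rc[0]-k['cy'])/k['f'],-1]); return k['C']@v
def atz(k,rc,z):
    v=ray(k,rc); return k['e']+v*(z-k['e'][2])/v[2]
def st():
    o=env.get_obs(); print('t',round(o['time'],2),'p',np.round(o['position'],4),'F',np.round(o['ft_force'],1),'op',round(o['opening'],3)); print(np.round(q2R(o['eef_rot']),3).tolist(), np.round(o['joints'],2))
E
python3 - <<'E'
from h import *
for n in ['scene','side','wrist']:
    im,d,k=grab(n,n+'0.png'); print(n,{a:(np.round(b,3).tolist() if not isinstance(b,dict) else b) for a,b in k.items()}, (d==0).mean())
st()
E
```

```text
pics
scene {'f': 412.396, 'cx': 246.88, 'cy': 197.609, 'e': [1.325, 0.287, 1.2], 'C': [[-0.362, -0.741, 0.565], [0.932, -0.285, 0.223], [-0.004, 0.608, 0.794]], 'm': {'fovy': 49.93071887692397, 'cx': 246.87974721320487, 'cy': 197.60933600716902, 'eye': array([1.32450727, 0.28712236, 1.20029272]), 'orientation': array([0.53538938, 0.1796362 , 0.26578472, 0.78131142])}} 0.0038808186848958335
side {'f': 465.749, 'cx': 257.828, 'cy': 197.817, 'e': [0.03, -0.698, 1.025], 'C': [[0.814, 0.416, -0.406], [-0.581, 0.598, -0.552], [0.013, 0.685, 0.728]], 'm': {'fovy': 44.806775057177575, 'cx': 257.82825802311163, 'cy': 197.816896356466, 'eye': array([ 0.03009629, -0.69756955,  1.02466102]), 'orientation': array([ 0.88602443,  0.34914581, -0.11814346, -0.28124727])}} 0.0037943522135416665
wrist {'f': 277.032, 'cx': 251.085, 'cy': 195.539, 'e': [0.218, 0.589, 0.384], 'C': [[0.441, -0.873, -0.208], [0.898, 0.428, 0.104], [-0.002, -0.233, 0.973]], 'm': {'fovy': 69.44867933686307, 'cx': 251.0848128241195, 'cy': 195.53881088176468, 'tool_from_camera': array([[ 9.99999712e-01,  4.20411207e-04,  6.31351743e-04,
        -1.88998133e-04],
       [ 5.55925317e-04, -9.72485538e-01, -2.32962591e-01,
        -6.36024603e-02],
       [ 5.16040356e-04,  2.32962875e-01, -9.72485492e-01,
        -1.70784620e-01],
       [ 0.00000000e+00,  0.00000000e+00,  0.00000000e+00,
         1.00000000e+00]])}} 0.051371256510416664
t 0.15 p [0.2749 0.5609 0.2135] F [-0.4 -0.3  0.3] op 0.999
[[0.44, 0.898, -0.001], [0.898, -0.44, -0.001], [-0.001, -0.0, -1.0]] [ 1.02  0.49  1.35  0.    1.3  -0.1 ]
```

View pics/scene0.png

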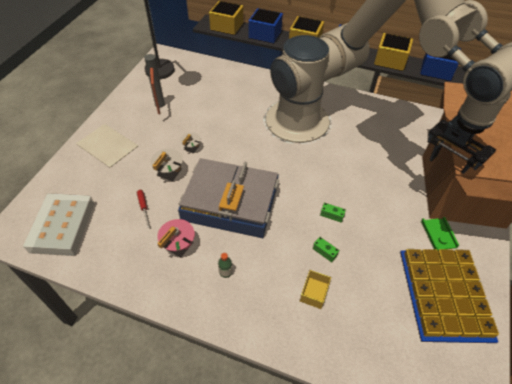

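View pics/side0.png

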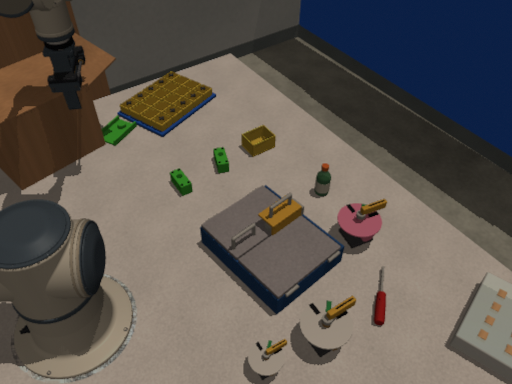

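View pics/wrist0.png

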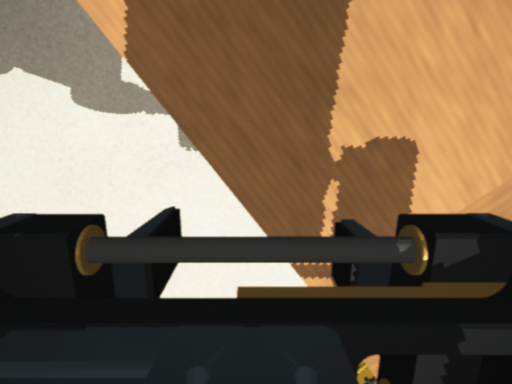

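Run:
```python
from h import *
for n in ['scene','side']:
    im,d,k=grab(n); P=cloud(d,k)
    hsv=cv2.cvtColor(im,cv2.COLOR_RGB2HSV)
    g=((hsv[...,0]>45)&(hsv[...,0]<80)&(hsv[...,1]>120)&(hsv[...,2]>60)).astype(np.uint8)
    N,l,s,c=cv2.connectedComponentsWithStats(g)
    for i in range(1,N):
        if s[i,4]>15:
            q=P[(l==i)&(d>0)]; print(n,'green',s[i],np.round(np.median(q,0),3),'zmax',np.round(np.percentile(q[:,2],[5,50,95]),3))
            top=q[q[:,2]>np.percentile(q[:,2],95)-.008]
            if len(top)>10: rr=cv2.minAreaRect((top[:,:2]*1000).astype(np.float32)); print('   top rect',rr)
    for t in ['chest','active_bar','passive_bar','valve','valve_pivot','valve_grip','housing0','active_hinge','left_bay','passive_hinge']:
        r=spotter.mark_of(n,t)
        print(n,t,[(round(x['conf'],2),np.round(x['at']).tolist()) for x in r])
    for t in ['chest','valve']:
        r=spotter.outline_of(n,t)
        print(n,t,[(round(x['conf'],2),np.round(x['at']).tolist(),x['mask'].sum()) for x in r])
    np.savez(n+'0.npz',im=im,d=d)
st()
```

```text
scene green [321 204  24  18 281] [0.448 0.26  0.036] zmax [0.011 0.036 0.042]
   top rect ((438.4632873535156, 258.75823974609375), (75.0511474609375, 37.298683166503906), 88.72394561767578)
scene green [422 218  37  32 723] [0.384 0.621 0.006] zmax [0.001 0.006 0.02 ]
   top rect ((383.4856872558594, 618.3429565429688), (114.38004302978516, 85.54656982421875), 27.003355026245117)
scene green [314 238  25  23 314] [0.598 0.274 0.037] zmax [0.014 0.037 0.042]
   top rect ((592.1504516601562, 273.9508361816406), (76.15013885498047, 38.23627853393555), 67.72047424316406)
scene chest [(0.69, [202.0, 231.0])]
scene active_bar [(0.7, [190.0, 232.0]), (0.68, [181.0, 188.0]), (0.59, [212.0, 333.0])]
scene passive_bar [(0.84, [169.0, 244.0]), (0.57, [213.0, 334.0]), (0.21, [203.0, 233.0])]Traceback (most recent call last):
  File "<stdin>", line 13, in <module>
ValueError: it knows: active_bar, active_hinge, bolt_knob, chest, driver, glue, housing, left_bay, passive_bar, passive_hinge, tub, valve_grip, valve_pivot
```

Run:
```python
from h import *
for n in ['scene','side']:
    z=np.load(n+'0.npz'); d=z['d']; im,_,k=grab(n); P=cloud(d,k)
    for t in ['active_bar','passive_bar','valve_pivot','valve_grip','housing','active_hinge','left_bay','passive_hinge']:
        r=spotter.mark_of(n,t)
        print(n,t,[(round(x['conf'],2),np.round(x['at']).tolist()) for x in r if x['conf']>.3])
    r=spotter.outline_of(n,'chest')
    m=r[0]['mask']&(d>0); q=P[m]
    print(np.histogram(q[:,2],bins=np.arange(0,.16,.01)))
    top=q[(q[:,2]>.055)&(q[:,2]<.085)]
    rr=cv2.minAreaRect((top[:,:2]*1000).astype(np.float32)); print('rect',rr)
    hi=q[q[:,2]>.135]; print('activebar',np.mean(hi,0),len(hi)); 
    if len(hi)>8:print(cv2.minAreaRect((hi[:,:2]*1000).astype(np.float32)))
    # white/pink valve
    hsv=cv2.cvtColor(im,cv2.COLOR_RGB2HSV)
    for nm in ['valve_pivot','valve_grip']:
      for x in spotter.outline_of(n,nm):
        q=P[x['mask']&(d>0)]; lev=q[(q[:,2]>.085)]; 
        dial=q[(q[:,2]>.03)&(q[:,2]<.078)]
        print(nm,round(x['conf'],2),np.round(x['at']),x['mask'].sum(),np.percentile(q[:,2],[5,50,95]).round(3),'dial',cv2.minEnclosingCircle((dial[:,:2]*1000).astype(np.float32)) if len(dial) else 0,'lever',cv2.minAreaRect((lev[:,:2]*1000).astype(np.float32)) if len(lev)>5 else 0)
    c=cv2.resize(im[100:300,100:370],None,fx=2.8,fy=2.8,interpolation=cv2.INTER_CUBIC) if n=='scene' else cv2.resize(im[170:384,180:430],None,fx=2.8,fy=2.8,interpolation=cv2.INTER_CUBIC)
    cv2.imwrite(f'pics/{n}_z1.png',c[:,:,::-1])
st()
```

```text
Traceback (most recent call last):
FileNotFoundError: [Errno 2] No such file or directory: 'scene0.npz'
```

```bash
cat > a.py <<'E'
from h import *
for n in ['scene','side']:
    im,d,k=grab(n); P=cloud(d,k)
    for t in ['active_bar','passive_bar','valve_pivot','valve_grip','housing','active_hinge','left_bay','passive_hinge']:
        try: r=spotter.mark_of(n,t)
        except Exception as e: print(t,e); continue
        print(n,t,[(round(x['conf'],2),np.round(x['at']).tolist()) for x in r if x['conf']>.3])
    r=spotter.outline_of(n,'chest')
    if r:
      m=r[0]['mask']&(d>0); q=P[m]
      print(np.histogram(q[:,2],bins=np.arange(0,.16,.01))[0])
      top=q[(q[:,2]>.06)&(q[:,2]<.085)]
      rr=cv2.minAreaRect((top[:,:2]*1000).astype(np.float32)); print('rect',rr)
      hi=q[q[:,2]>.135]; print('activebar',np.mean(hi,0),len(hi)); 
      if len(hi)>8:print(cv2.minAreaRect((hi[:,:2]*1000).astype(np.float32)))
    for nm in ['valve_grip']:
      for x in spotter.outline_of(n,nm):
        q=P[x['mask']&(d>0)]; lev=q[(q[:,2]>.09)&(q[:,2]<.13)]; 
        dial=q[(q[:,2]>.06)&(q[:,2]<.078)]
        print(nm,round(x['conf'],2),np.round(x['at']),x['mask'].sum(),np.percentile(q[:,2],[5,50,95]).round(3),'dial',cv2.minEnclosingCircle((dial[:,:2]*1000).astype(np.float32)) if len(dial) else 0,'lever',cv2.minAreaRect((lev[:,:2]*1000).astype(np.float32)) if len(lev)>5 else 0)
    c=cv2.resize(im[100:300,100:370],None,fx=2.8,fy=2.8,interpolation=cv2.INTER_CUBIC) if n=='scene' else cv2.resize(im[170:384,180:430],None,fx=2.8,fy=2.8,interpolation=cv2.INTER_CUBIC)
    cv2.imwrite(f'pics/{n}_z1.png',c[:,:,::-1])
st()
E
python3 a.py
```

```text
scene active_bar [(0.62, [187.0, 231.0])]
scene passive_bar [(0.84, [167.0, 242.0])]
scene valve_pivot [(0.78, [227.0, 175.0]), (0.71, [155.0, 163.0]), (0.71, [133.0, 187.0])]
scene valve_grip [(0.64, [235.0, 166.0]), (0.58, [159.0, 159.0])]
scene housing [(0.78, [214.0, 328.0]), (0.74, [249.0, 328.0])]
scene active_hinge [(0.84, [185.0, 186.0]), (0.74, [199.0, 271.0])]
scene left_bay []
scene passive_hinge [(0.58, [195.0, 272.0])]
[ 194  132  148  193  195  175  391 3489  177   51  104  344   16    8
   30]
rect ((511.08197021484375, -100.43217468261719), (247.49615478515625, 313.97174072265625), 6.561620712280273)
activebar [ 0.56533584 -0.07088992  0.14886293] 67
((561.6744995117188, -71.69218444824219), (78.08589935302734, 10.805418014526367), 6.133853912353516)
valve_grip 0.75 [234. 166.] 170 [0.093 0.112 0.118] dial 0 lever ((773.7042846679688, -197.43394470214844), (16.173307418823242, 85.5847396850586), 76.82374572753906)
valve_grip 0.71 [265. 226.] 278 [0.014 0.069 0.109] dial ((778.15185546875, -5.408358573913574), 21.178569793701172) lever ((777.5333251953125, -4.685396194
[... 1169 characters left out ...]
8 [0.086 0.107 0.118] dial ((778.208740234375, -194.43751525878906), 13.135299682617188) lever ((771.5701904296875, -200.26611328125), (21.213272094726562, 84.90813446044922), 80.8736572265625)
valve_grip 0.48 [348. 273.] 216 [0.046 0.072 0.079] dial ((332.9568786621094, -355.03961181640625), 28.89111328125) lever 0
valve_grip 0.3 [248. 270.] 10376 [0.018 0.075 0.112] dial ((510.53802490234375, -102.4857177734375), 190.3540802001953) lever ((514.8606567382812, -79.731689453125), (227.7235565185547, 63.1689453125), 8.631799697875977)
t 1.45 p [0.2751 0.5612 0.2139] F [ 0.  -0.2  0.1] op 0.999
[[0.44, 0.898, -0.0], [0.898, -0.44, -0.0], [-0.0, -0.0, -1.0]] [ 1.02  0.49  1.35  0.    1.3  -0.1 ]
```

View pics/scene_z1.png

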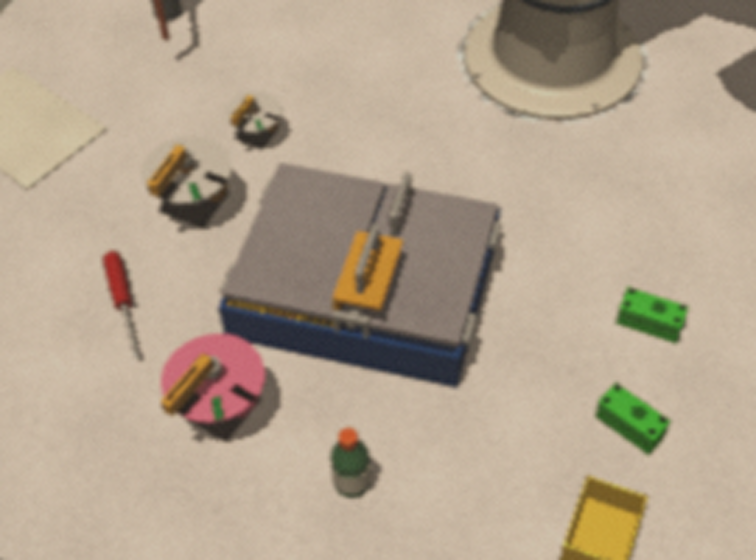

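View pics/side_z1.png

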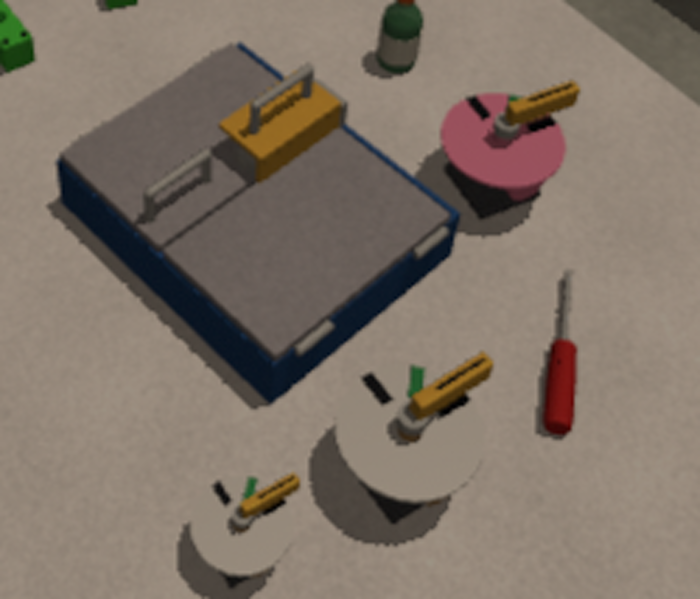

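Run:
```python
from h import *
p,M=pose()
for n in ['scene','side']:
    im,d,k=grab(n); P=cloud(d,k)[d>0]; q=(P-p)@M
    q=q[(abs(q[:,0])<.15)&(abs(q[:,1])<.15)&(q[:,2]<.01)&(q[:,2]>-.35)]
    for z in np.arange(-.3,.01,.02):
        s=q[(q[:,2]>=z)&(q[:,2]<z+.02)]
        if len(s)>5: print(n,round(z,2),len(s),'x',s[:,0].min().round(3),s[:,0].max().round(3),'y',s[:,1].min().round(3),s[:,1].max().round(3))
```

```text
scene -0.3 98 x -0.028 0.046 y -0.024 0.072
scene -0.28 236 x -0.044 0.044 y -0.003 0.05
scene -0.26 226 x -0.044 0.044 y -0.041 0.049
scene -0.24 259 x -0.047 0.046 y -0.009 0.052
scene -0.22 173 x -0.047 0.045 y -0.002 0.053
scene -0.2 137 x -0.044 0.035 y -0.006 0.043
scene -0.18 157 x -0.052 0.034 y -0.006 0.043
scene -0.16 104 x -0.052 0.015 y -0.014 0.028
scene -0.14 353 x -0.09 0.087 y -0.033 0.04
scene -0.12 614 x -0.093 0.088 y -0.038 0.043
scene -0.1 273 x -0.086 0.083 y -0.03 0.045
scene -0.08 49 x -0.077 0.148 y -0.012 0.119
scene -0.06 307 x -0.061 0.15 y -0.01 0.12
scene -0.04 1465 x -0.06 0.15 y -0.15 0.082
scene -0.02 270 x -0.057 0.149 y -0.14 0.049
scene 0.0 70 x -0.068 0.049 y -0.101 0.036
side -0.3 147 x -0.05 0.001 y -0.028 0.048
side -0.28 306 x -0.05 0.007 y -0.04 0.048
side -0.26 285 x -0.051 0.007 y -0.039 0.048
side -0.24 297 x -0.051 0.01 y -0.041 0.05
side -0.22 234 x -0.052 0.01 y -0.043 0.051
side -0.2 187 x -0.043 0.013 y -0.035 0.04
side -0.18 310 x -0.057 0.012 y -0.035 0.04
side -0.16 142 x -0.059 -0.015 y -0.02 0.027
side -0.14 219 x -0.094 0.076 y -0.033 0.041
side -0.12 488 x -0.097 0.091 y -0.036 0.041
side -0.1 291 x -0.089 0.083 y -0.034 0.042
side -0.08 58 x -0.085 0.149 y -0.033 0.117
side -0.06 363 x -0.065 0.15 y -0.016 0.123
side -0.04 1617 x -0.106 0.149 y -0.15 0.09
side -0.02 535 x -0.11 0.142 y -0.149 0.048
side 0.0 215 x -0.107 0.04 y -0.149 0.034
```

```bash
cat > pl.py <<'E'
from h import *
import json
CY=0.110; CC=np.array([.5115,-.1008])   # chest yaw, centre
def c2w(x,y,z):
    c,s=np.cos(CY),np.sin(CY); return np.array([CC[0]+c*x-s*y,CC[1]+s*x+c*y,z])
def Rd(phi): # tool down, x dir phi
    c,s=np.cos(phi),np.sin(phi); return np.array([[c,s,0],[s,-c,0],[0,0,-1.]])
def plan(wps,hand,start=None,maxs=.05,maxt=.17):
    """wps: list of (pos,Rmat or None,[nrows]) -> rows"""
    p,M=start if start else pose(); rows=[]
    for w in wps:
        tp=np.array(w[0],float); tm=M if w[1] is None else w[1]
        rv=R.from_matrix(M.T@tm).as_rotvec()
        n=w[2] if len(w)>2 else max(1,int(np.ceil(np.abs(tp-p).max()/maxs)),int(np.ceil(np.linalg.norm(tp-p)/.06)),int(np.ceil(np.linalg.norm(rv)/maxt)))
        p0,M0=p.copy(),M.copy()
        for i in range(1,n+1):
            pt=p0+(tp-p0)*i/n; mt=M0@R.from_rotvec(rv*i/n).as_matrix()
            off=np.round(M.T@(pt-p)*100,2); trn=np.round(R.from_matrix(M.T@mt).as_rotvec(),3)
            rows.append(dict(offset=(off+0.).tolist(),turn=(trn+0.).tolist(),hand=hand))
            p=p+M@off/100; M=M@R.from_rotvec(trn).as_matrix()
    return rows,(p,M)
def show(rows):
    for i in range(0,len(rows),8):
        ch=rows[i:i+8]
        while len(ch)<8: ch.append(dict(offset=[0,0,0],turn=[0,0,0],hand=ch[-1]['hand']))
        print(json.dumps(ch))
E
python3 - <<'E'
from pl import *
p,M=pose()
bar=c2w(52,22,0)if 0 else c2w(.052,.022,.148)
a=bar+[0,0,.10-.019]
print(bar,a)
r,_=plan([(p+[0,0,.06],None),(a+[0,0,.02],Rd(CY+np.pi/2))],0.0)
show(r); print(len(r))
E
```

```text
[ 0.56077059 -0.07322449  0.148     ] [ 0.56077059 -0.07322449  0.229     ]
[{"offset": [0.0, 0.0, -3.0], "turn": [0.0, 0.0, 0.0], "hand": 0.0}, {"offset": [0.0, 0.0, -3.0], "turn": [0.0, 0.0, 0.0], "hand": 0.0}, {"offset": [-3.41, 4.12, 0.19], "turn": [0.0, 0.0, -0.044], "hand": 0.0}, {"offset": [-3.6, 3.97, 0.19], "turn": [0.0, 0.0, -0.043], "hand": 0.0}, {"offset": [-3.76, 3.81, 0.2], "turn": [0.0, 0.0, -0.044], "hand": 0.0}, {"offset": [-3.92, 3.64, 0.19], "turn": [0.0, 0.0, -0.043], "hand": 0.0}, {"offset": [-4.08, 3.46, 0.19], "turn": [0.0, 0.0, -0.044], "hand": 0.0}, {"offset": [-4.22, 3.29, 0.19], "turn": [0.0, 0.0, -0.043], "hand": 0.0}]
[{"offset": [-4.36, 3.1, 0.19], "turn": [0.0, 0.0, -0.044], "hand": 0.0}, {"offset": [-4.5, 2.9, 0.2], "turn": [0.0, 0.0, -0.043], "hand": 0.0}, {"offset": [-4.61, 2.71, 0.19], "turn": [0.0, 0.0, -0.044], "hand": 0.0}, {"offset": [-4.73, 2.51, 0.19], "turn": [0.0, 0.0, -0.043], "hand": 0.0}, {"offset": [-4.84, 2.3, 0.19], "turn": [0.0, 0.0, -0.044], "hand": 0.0}, {"offset": [-4.93, 2.08, 0.19], "turn": [0.0, 0.0, -0.043], "hand": 0.0}, {"offset": [-5.01, 1.87, 0.19], "turn": [0.0, 0.0, -0.044], "hand": 0.0}, {"offset": [0, 0, 0], "turn": [0, 0, 0], "hand": 0.0}]
15
```

Request:
{"fn": "servo_tool", "kwargs": {
  "plan": [
    {"offset": [0, 0, -3], "turn": [0, 0, 0], "hand": 0},
    {"offset": [0, 0, -3], "turn": [0, 0, 0], "hand": 0},
    {"offset": [-3.4, 4.1, 0.2], "turn": [0, 0, -0.044], "hand": 0},
    {"offset": [-3.6, 4.0, 0.2], "turn": [0, 0, -0.043], "hand": 0},
    {"offset": [-3.8, 3.8, 0.2], "turn": [0, 0, -0.044], "hand": 0},
    {"offset": [-3.9, 3.6, 0.2], "turn": [0, 0, -0.043], "hand": 0},
    {"offset": [-4.1, 3.5, 0.2], "turn": [0, 0, -0.044], "hand": 0},
    {"offset": [-4.2, 3.3, 0.2], "turn": [0, 0, -0.043], "hand": 0}
  ]
}}

```text
time: 2.55
position: [0.4076, 0.2668, 0.2621]
eef_rot: [0.0, 0.772, 0.636, 0.0]
ft_force: [1.1, 0.6, -0.2]
opening: 0.498
```

Request:
{"fn": "servo_tool", "kwargs": {
  "plan": [
    {"offset": [-4.4, 3.1, 0.2], "turn": [0, 0, -0.044], "hand": 0},
    {"offset": [-4.5, 2.9, 0.2], "turn": [0, 0, -0.043], "hand": 0},
    {"offset": [-4.6, 2.7, 0.2], "turn": [0, 0, -0.044], "hand": 0},
    {"offset": [-4.7, 2.5, 0.2], "turn": [0, 0, -0.043], "hand": 0},
    {"offset": [-4.8, 2.3, 0.2], "turn": [0, 0, -0.044], "hand": 0},
    {"offset": [-4.9, 2.1, 0.2], "turn": [0, 0, -0.043], "hand": 0},
    {"offset": [-5, 1.9, 0.2], "turn": [0, 0, -0.044], "hand": 0},
    {"offset": [0, 0, 0], "turn": [0, 0, 0], "hand": 0}
  ]
}}

```text
time: 3.55
position: [0.5622, -0.0756, 0.2475]
eef_rot: [0.0, 0.668, 0.744, -0.0]
ft_force: [-0.6, 0.7, 0.3]
opening: 0.498
```

```bash
cat > look.py <<'E'
from h import *
import sys
st()
for n in sys.argv[2:]:
    im,d,k=grab(n,f'{n}_{sys.argv[1]}.png')
    np.savez(f'{n}_l.npz',im=im,P=cloud(d,k),d=d)
E
python3 look.py 1 wrist
```

```text
t 3.55 p [ 0.5622 -0.0756  0.2475] F [-0.6  0.7  0.3] op 0.498
[[-0.107, 0.994, 0.0], [0.994, 0.107, -0.001], [-0.001, 0.0, -1.0]] [-0.24  0.38  1.44 -0.    1.32 -1.92]
```

View pics/wrist_1.png

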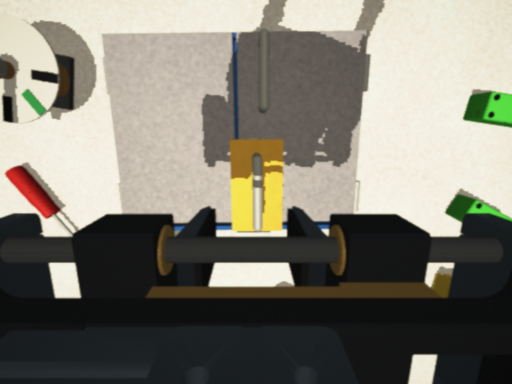

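Run:
```python
from pl import *
z=np.load('wrist_l.npz'); P=z['P']; d=z['d']
for nm,(r0,r1,c0,c1),zl in [('act',(150,232,245,270),(.138,.158)),('pas',(28,115,250,280),(.104,.124))]:
    q=P[r0:r1,c0:c1].reshape(-1,3); q=q[(q[:,2]>zl[0])&(q[:,2]<zl[1])]
    print(nm,len(q),q.mean(0),q.max(0)); print(cv2.minAreaRect((q[:,:2]*1000).astype(np.float32)))
print(c2w(.052,.022,.148),c2w(-.069,.03,.114))
top=(P[...,2]>.07)&(P[...,2]<.085)&(d>0); q=P[:235][top[:235]]; print(np.median(q[:,2]))
c=np.array([.56,-.07]); 
q=q[(q[:,0]<.63)&(q[:,0]>.35)&(abs(q[:,1]+.1)<.2)]
loc=(q[:,:2]-CC)@np.array([[np.cos(CY),-np.sin(CY)],[np.sin(CY),np.cos(CY)]])
print(np.percentile(loc,[0.2,1,99,99.8],axis=0))
```

```text
act 745 [ 0.55904667 -0.07077942  0.15185545] [ 0.59906505 -0.06202646  0.15472187]
((560.6129760742188, -70.46401977539062), (77.25850677490234, 9.19992733001709), 6.2837090492248535)
pas 769 [ 0.43928309 -0.07722174  0.11783743] [ 0.47849388 -0.06830748  0.12084755]
((440.0163879394531, -77.28080749511719), (77.6218032836914, 9.2252779006958), 6.98775053024292)
[ 0.56077059 -0.07322449  0.148     ] [ 0.43962368 -0.07855602  0.114     ]
0.07690203574099053
[[-0.11635523 -0.14640428]
 [-0.11479143 -0.1441644 ]
 [ 0.09557216  0.14658839]
 [ 0.10339212  0.14877398]]
```

```bash
sed -i 's/-.1008/-.0995/' pl.py; echo ok
```

```text
ok
```

Request:
{"fn": "servo_tool", "kwargs": {
  "plan": [
    {"offset": [0.4, -0.1, 4], "turn": [0, 0, 0], "hand": -0.2},
    {"offset": [0, 0, 4], "turn": [0, 0, 0], "hand": -0.2},
    {"offset": [0, 0, 2.5], "turn": [0, 0, 0], "hand": -0.2},
    {"offset": [0, 0, 1.3], "turn": [0, 0, 0], "hand": -0.2},
    {"offset": [0, 0, 0], "turn": [0, 0, 0], "hand": -1},
    {"offset": [0, 0, 0], "turn": [0, 0, 0], "hand": -1},
    {"offset": [0, 0, 0], "turn": [0, 0, 0], "hand": -1},
    {"offset": [0, 0, 0], "turn": [0, 0, 0], "hand": -1}
  ]
}}

```text
time: 4.6
position: [0.5604, -0.0698, 0.1309]
eef_rot: [0.001, 0.667, 0.745, -0.0]
ft_force: [-0.9, -9.2, 1.9]
opening: 0.102
```

Run:
```python
import numpy as np
def arc(a,h,s,t0,t1,n):
    t=np.linspace(t0,t1,n+1); y=s*(a*np.cos(t)-h*np.sin(t)); z=a*np.sin(t)+h*np.cos(t)
    dy=np.diff(y)/10;dz=-np.diff(z)/10
    print([[round(float(i),2),0,round(float(j),2)] for i,j in zip(dy,dz)])
arc(172,81,1,0,1.56,16)
```

```text
[[-0.87, 0, -1.64], [-1.03, 0, -1.54], [-1.17, 0, -1.44], [-1.3, 0, -1.32], [-1.43, 0, -1.18], [-1.54, 0, -1.04], [-1.63, 0, -0.88], [-1.71, 0, -0.72], [-1.77, 0, -0.55], [-1.81, 0, -0.38], [-1.84, 0, -0.2], [-1.85, 0, -0.02], [-1.85, 0, 0.16], [-1.82, 0, 0.34], [-1.78, 0, 0.52], [-1.72, 0, 0.69]]
```

Request:
{"fn": "servo_tool", "kwargs": {
  "plan": [
    {"offset": [-0.87, 0, -1.64], "turn": [0, 0, 0], "hand": -1},
    {"offset": [-1.03, 0, -1.54], "turn": [0, 0, 0], "hand": -1},
    {"offset": [-1.17, 0, -1.44], "turn": [0, 0, 0], "hand": -1},
    {"offset": [-1.3, 0, -1.32], "turn": [0, 0, 0], "hand": -1},
    {"offset": [-1.43, 0, -1.18], "turn": [0, 0, 0], "hand": -1},
    {"offset": [-1.54, 0, -1.04], "turn": [0, 0, 0], "hand": -1},
    {"offset": [-1.63, 0, -0.88], "turn": [0, 0, 0], "hand": -1},
    {"offset": [-1.71, 0, -0.72], "turn": [0, 0, 0], "hand": -1}
  ]
}}

```text
time: 5.6
position: [0.5722, -0.1742, 0.2295]
eef_rot: [0.001, 0.667, 0.745, 0.001]
ft_force: [3.7, 8.9, 5.3]
opening: 0.101
```

Request:
{"fn": "servo_tool", "kwargs": {
  "plan": [
    {"offset": [-1.77, 0, -0.55], "turn": [0, 0, 0], "hand": -1},
    {"offset": [-1.81, 0, -0.38], "turn": [0, 0, 0], "hand": -1},
    {"offset": [-1.84, 0, -0.2], "turn": [0, 0, 0], "hand": -1},
    {"offset": [-1.85, 0, -0.02], "turn": [0, 0, 0], "hand": -1},
    {"offset": [-1.85, 0, 0.16], "turn": [0, 0, 0], "hand": -1},
    {"offset": [-1.82, 0, 0.34], "turn": [0, 0, 0], "hand": -1},
    {"offset": [-1.78, 0, 0.52], "turn": [0, 0, 0], "hand": -1},
    {"offset": [-1.72, 0, 0.69], "turn": [0, 0, 0], "hand": -1}
  ]
}}

```text
time: 6.6
position: [0.5882, -0.3187, 0.2231]
eef_rot: [0.001, 0.667, 0.745, 0.001]
ft_force: [6.0, 5.2, 1.4]
opening: 0.103
```

```bash
python3 look.py 2 scene side
```

```text
t 6.6 p [ 0.5882 -0.3187  0.2231] F [6.  5.2 1.4] op 0.103
[[-0.11, 0.994, 0.003], [0.994, 0.11, -0.0], [-0.001, 0.002, -1.0]] [-0.59  0.55  1.22  0.    1.37 -2.27]
```

View pics/scene_2.png

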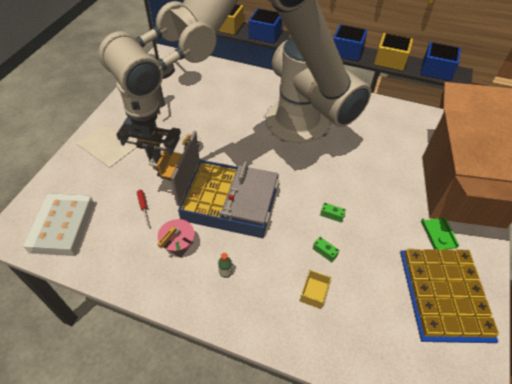

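View pics/side_2.png

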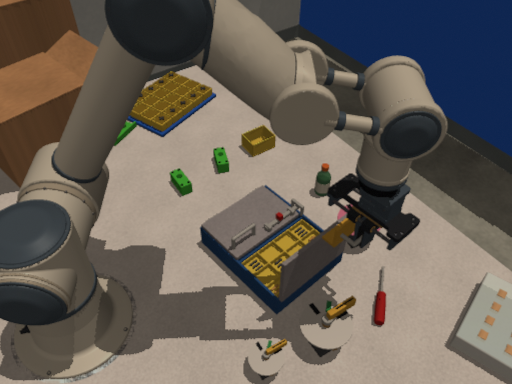

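Request:
{"fn": "servo_tool", "kwargs": {
  "plan": [
    {"offset": [0, 0, 0], "turn": [0, 0, 0], "hand": -0.4},
    {"offset": [0, 0, 0], "turn": [0, 0, 0], "hand": -0.4},
    {"offset": [0, 0, -2.5], "turn": [0, 0, 0], "hand": -0.4},
    {"offset": [0, 0, -4], "turn": [0, 0, 0], "hand": -0.4},
    {"offset": [4.8, 0, -2], "turn": [0, 0, 0], "hand": -0.3},
    {"offset": [4.9, 0, 0], "turn": [0, 0, 0], "hand": -0.2},
    {"offset": [4.9, 0, 0], "turn": [0, 0, 0], "hand": -0.2},
    {"offset": [4.9, 0, 0], "turn": [0, 0, 0], "hand": -0.2}
  ]
}}

```text
time: 7.7
position: [0.5652, -0.1228, 0.3072]
eef_rot: [0.0, 0.667, 0.745, 0.0]
ft_force: [0.6, 0.3, -0.1]
opening: 0.398
```

Request:
{"fn": "servo_tool", "kwargs": {
  "plan": [
    {"offset": [4.9, 0, 2], "turn": [0, 0, 0], "hand": -0.2},
    {"offset": [0, 0, 3], "turn": [0, 0, 0], "hand": -0.2},
    {"offset": [0, 0, 3], "turn": [0, 0, 0], "hand": -0.2},
    {"offset": [0, 0, 0], "turn": [0, 0, 0], "hand": -0.2},
    {"offset": [0, 0, 0], "turn": [0, 0, 0], "hand": -0.2},
    {"offset": [0, 0, 0], "turn": [0, 0, 0], "hand": -0.2},
    {"offset": [0, 0, 0], "turn": [0, 0, 0], "hand": -0.2},
    {"offset": [0, 0, 0], "turn": [0, 0, 0], "hand": -0.2}
  ]
}}

```text
time: 8.7
position: [0.5606, -0.0758, 0.2273]
eef_rot: [0.0, 0.667, 0.745, 0.0]
ft_force: [0.1, -0.1, -0.3]
opening: 0.397
```

```bash
python3 look.py 3 wrist
python3 - <<'E'
from pl import *
z=np.load('wrist_l.npz'); P=z['P']; hsv=cv2.cvtColor(z['im'],cv2.COLOR_RGB2HSV)
m=((hsv[...,0]<8)|(hsv[...,0]>172))&(hsv[...,1]>150)&(hsv[...,2]>60)&(abs(P[...,2]-.1)<.03)
q=P[m]; print(len(q),q.mean(0),cv2.minAreaRect((q[q[:,2]>.098][:,:2]*1000).astype(np.float32)))
print(c2w(.05,.018,.0955))
E
```

```text
t 8.7 p [ 0.5606 -0.0758  0.2273] F [ 0.1 -0.1 -0.3] op 0.397
[[-0.11, 0.994, 0.001], [0.994, 0.11, -0.0], [-0.0, 0.001, -1.0]] [-0.24  0.4   1.48 -0.    1.27 -1.92]
145 [ 0.55439773 -0.07544523  0.10256479] ((554.9080810546875, -75.18864440917969), (11.31693172454834, 14.070786476135254), 3.3708531856536865)
[ 0.5592218  -0.07611988  0.0955    ]
```

View pics/wrist_3.png

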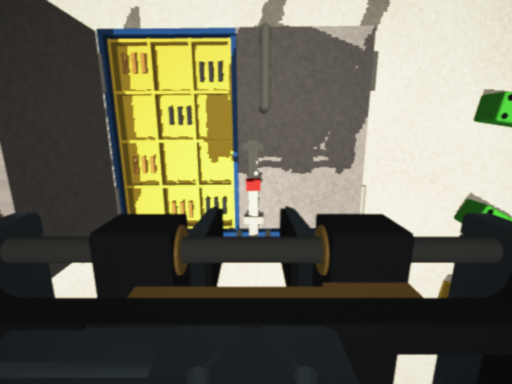

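Request:
{"fn": "servo_tool", "kwargs": {
  "plan": [
    {"offset": [0, -0.3, 5], "turn": [0, 0, 0], "hand": -0.2},
    {"offset": [0, 0, 5], "turn": [0, 0, 0], "hand": -0.2},
    {"offset": [0, 0, 3], "turn": [0, 0, 0], "hand": -0.2},
    {"offset": [0, 0, 1.2], "turn": [0, 0, 0], "hand": -0.2},
    {"offset": [0, 0, 0], "turn": [0, 0, 0], "hand": -1},
    {"offset": [0, 0, 0], "turn": [0, 0, 0], "hand": -1},
    {"offset": [0, 0, 0], "turn": [0, 0, 0], "hand": -1},
    {"offset": [0, 0, 0], "turn": [0, 0, 0], "hand": -1}
  ]
}}

```text
time: 9.75
position: [0.5575, -0.0747, 0.086]
eef_rot: [-0.0, 0.667, 0.745, 0.001]
ft_force: [-0.7, 13.7, 2.1]
opening: 0.172
```

Request:
{"fn": "servo_tool", "kwargs": {
  "plan": [
    {"offset": [0, -0.5, 0], "turn": [0, 0, 0], "hand": -1},
    {"offset": [0, -0.5, 0], "turn": [0, 0, 0], "hand": -1},
    {"offset": [0, -0.5, 0], "turn": [0, 0, 0], "hand": -1},
    {"offset": [0, -0.5, 0], "turn": [0, 0, 0], "hand": -1},
    {"offset": [0, -0.5, 0], "turn": [0, 0, 0], "hand": -1},
    {"offset": [0, -0.4, 0], "turn": [0, 0, 0], "hand": -1},
    {"offset": [0, 0, 0], "turn": [0, 0, 0], "hand": -1},
    {"offset": [0, 0, 0], "turn": [0, 0, 0], "hand": -1}
  ]
}}

```text
time: 10.75
position: [0.5316, -0.0779, 0.0864]
eef_rot: [0.002, 0.667, 0.745, 0.003]
ft_force: [13.3, 19.8, -5.4]
opening: 0.17
```

Request:
{"fn": "servo_tool", "kwargs": {
  "plan": [
    {"offset": [0, 0, 0], "turn": [0, 0, 0], "hand": -0.4},
    {"offset": [0, 0, 0], "turn": [0, 0, 0], "hand": -0.3},
    {"offset": [0, 0, -3], "turn": [0, 0, 0], "hand": -0.2},
    {"offset": [0, 0, -5], "turn": [0, 0, 0], "hand": -0.2},
    {"offset": [0.6, -4.5, 0], "turn": [0, 0, 0], "hand": -0.2},
    {"offset": [0.6, -4.5, 0], "turn": [0, 0, 0], "hand": -0.2},
    {"offset": [0, 0, 0], "turn": [0, 0, 0], "hand": -0.2},
    {"offset": [0, 0, 0], "turn": [0, 0, 0], "hand": -0.2}
  ]
}}

```text
time: 11.75
position: [0.4386, -0.0776, 0.1655]
eef_rot: [0.001, 0.667, 0.745, 0.0]
ft_force: [1.0, 1.4, -0.2]
opening: 0.403
```

```bash
python3 look.py 4 wrist
python3 - <<'E'
from pl import *
print('target',c2w(-.069,.03,.095))
im,d,k=grab('scene'); P=cloud(d,k); hsv=cv2.cvtColor(im,cv2.COLOR_RGB2HSV)
m=((hsv[...,0]<8)|(hsv[...,0]>172))&(hsv[...,1]>120)&(abs(P[...,2]-.1)<.02)&(P[...,0]<.65)
q=P[m]; print(len(q)); 
if len(q): print(q.mean(0), (q.mean(0)[:2]-CC)@np.array([[np.cos(CY),-np.sin(CY)],[np.sin(CY),np.cos(CY)]]))
E
```

```text
t 11.75 p [ 0.4386 -0.0776  0.1655] F [ 1.   1.4 -0.2] op 0.403
[[-0.11, 0.994, 0.002], [0.994, 0.11, -0.001], [-0.001, 0.001, -1.0]] [-0.31  0.31  1.83 -0.    1.   -1.99]
target [ 0.43962368 -0.07725602  0.095     ]
21
[ 0.53034494 -0.07749575  0.09831968] [0.02114664 0.01980249]
```

View pics/wrist_4.png

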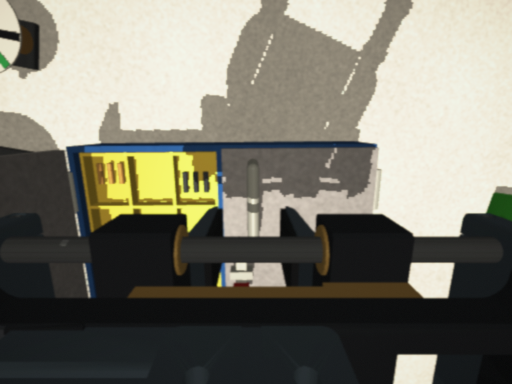

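Request:
{"fn": "servo_tool", "kwargs": {
  "plan": [
    {"offset": [0.1, 0.1, 3], "turn": [0, 0, 0], "hand": -0.2},
    {"offset": [0, 0, 3], "turn": [0, 0, 0], "hand": -0.2},
    {"offset": [0, 0, 1], "turn": [0, 0, 0], "hand": -0.2},
    {"offset": [0, 0, 0], "turn": [0, 0, 0], "hand": -1},
    {"offset": [0, 0, 0], "turn": [0, 0, 0], "hand": -1},
    {"offset": [0, 0, 0], "turn": [0, 0, 0], "hand": -1},
    {"offset": [0, 0, 0], "turn": [0, 0, 0], "hand": -1},
    {"offset": [0, 0, 0], "turn": [0, 0, 0], "hand": -1}
  ]
}}

```text
time: 12.85
position: [0.4393, -0.0762, 0.0956]
eef_rot: [0.001, 0.667, 0.745, 0.0]
ft_force: [0.2, 1.3, 9.1]
opening: 0.101
```

Run:
```python
import numpy as np
def arc(a,h,s,t0,t1,n):
    t=np.linspace(t0,t1,n+1); y=s*(a*np.cos(t)-h*np.sin(t)); z=a*np.sin(t)+h*np.cos(t)
    dy=np.diff(y)/10;dz=-np.diff(z)/10
    print([[round(float(i),2),0,round(float(j),2)] for i,j in zip(dy,dz)])
arc(120,47,-1,0,1.57,16)
```

```text
[[0.52, 0, -1.15], [0.63, 0, -1.1], [0.73, 0, -1.03], [0.83, 0, -0.95], [0.92, 0, -0.87], [1.0, 0, -0.77], [1.07, 0, -0.67], [1.13, 0, -0.56], [1.18, 0, -0.45], [1.22, 0, -0.33], [1.25, 0, -0.21], [1.26, 0, -0.09], [1.26, 0, 0.04], [1.25, 0, 0.16], [1.23, 0, 0.28], [1.2, 0, 0.4]]
```

Request:
{"fn": "servo_tool", "kwargs": {
  "plan": [
    {"offset": [0.52, 0, -1.15], "turn": [0, 0, 0], "hand": -1},
    {"offset": [0.63, 0, -1.1], "turn": [0, 0, 0], "hand": -1},
    {"offset": [0.73, 0, -1.03], "turn": [0, 0, 0], "hand": -1},
    {"offset": [0.83, 0, -0.95], "turn": [0, 0, 0], "hand": -1},
    {"offset": [0.92, 0, -0.87], "turn": [0, 0, 0], "hand": -1},
    {"offset": [1.0, 0, -0.77], "turn": [0, 0, 0], "hand": -1},
    {"offset": [1.07, 0, -0.67], "turn": [0, 0, 0], "hand": -1},
    {"offset": [1.13, 0, -0.56], "turn": [0, 0, 0], "hand": -1}
  ]
}}

```text
time: 13.85
position: [0.432, -0.0096, 0.1674]
eef_rot: [0.002, 0.667, 0.745, -0.0]
ft_force: [-2.8, -14.0, 11.0]
opening: 0.1
```

Request:
{"fn": "servo_tool", "kwargs": {
  "plan": [
    {"offset": [1.18, 0, -0.45], "turn": [0, 0, 0], "hand": -1},
    {"offset": [1.22, 0, -0.33], "turn": [0, 0, 0], "hand": -1},
    {"offset": [1.25, 0, -0.21], "turn": [0, 0, 0], "hand": -1},
    {"offset": [1.26, 0, -0.09], "turn": [0, 0, 0], "hand": -1},
    {"offset": [1.26, 0, 0.04], "turn": [0, 0, 0], "hand": -1},
    {"offset": [1.25, 0, 0.16], "turn": [0, 0, 0], "hand": -1},
    {"offset": [1.23, 0, 0.28], "turn": [0, 0, 0], "hand": -1},
    {"offset": [1.2, 0, 0.4], "turn": [0, 0, 0], "hand": -1}
  ]
}}

```text
time: 14.85
position: [0.4206, 0.0896, 0.1684]
eef_rot: [0.001, 0.667, 0.745, 0.0]
ft_force: [1.8, -5.5, 1.4]
opening: 0.102
```

```bash
python3 look.py 5 scene side
```

```text
t 14.85 p [0.4206 0.0896 0.1684] F [ 1.8 -5.5  1.4] op 0.102
[[-0.11, 0.994, 0.001], [0.994, 0.11, -0.001], [-0.001, 0.001, -1.0]] [ 0.07  0.28  1.86 -0.    0.99 -1.61]
```

View pics/scene_5.png

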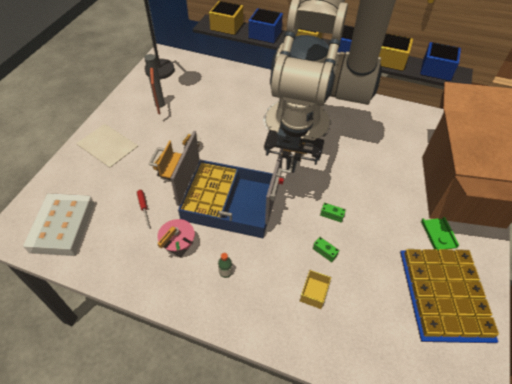

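View pics/side_5.png

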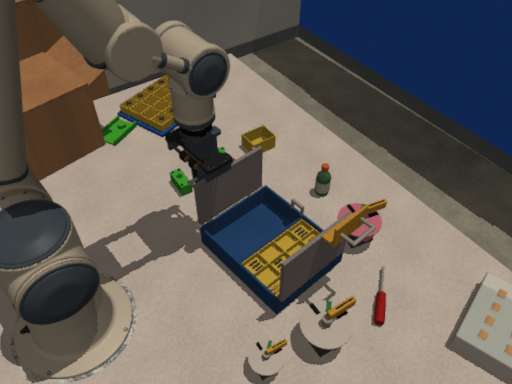

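Run:
```python
from pl import *
p,M=pose()
s=(p+[0,0,.075],M)
r,e=plan([([.438,.185,.255],Rd(-.02),11)],0.0,start=s)
show(r); print(e)
```

```text
[{"offset": [0.84, 0.25, -0.11], "turn": [0.0, 0.0, 0.155], "hand": 0.0}, {"offset": [0.86, 0.12, -0.1], "turn": [0.0, 0.0, 0.154], "hand": 0.0}, {"offset": [0.88, -0.01, -0.11], "turn": [0.0, 0.0, 0.155], "hand": 0.0}, {"offset": [0.86, -0.15, -0.11], "turn": [0.0, 0.0, 0.155], "hand": 0.0}, {"offset": [0.83, -0.28, -0.11], "turn": [0.0, 0.0, 0.155], "hand": 0.0}, {"offset": [0.78, -0.4, -0.1], "turn": [0.0, 0.0, 0.154], "hand": 0.0}, {"offset": [0.7, -0.52, -0.11], "turn": [0.0, -0.001, 0.155], "hand": 0.0}, {"offset": [0.62, -0.62, -0.11], "turn": [0.0, 0.0, 0.155], "hand": 0.0}]
[{"offset": [0.51, -0.71, -0.11], "turn": [0.0, 0.0, 0.154], "hand": 0.0}, {"offset": [0.4, -0.78, -0.1], "turn": [0.0, 0.0, 0.155], "hand": 0.0}, {"offset": [0.27, -0.83, -0.11], "turn": [0.0, 0.0, 0.155], "hand": 0.0}, {"offset": [0, 0, 0], "turn": [0, 0, 0], "hand": 0.0}, {"offset": [0, 0, 0], "turn": [0, 0, 0], "hand": 0.0}, {"offset": [0, 0, 0], "turn": [0, 0, 0], "hand": 0.0}, {"offset": [0, 0, 0], "turn": [0, 0, 0], "hand": 0.0}, {"offset": [0, 0, 0], "turn": [0, 0, 0], "hand": 0.0}]
(array([0.43796367, 0.18501236, 0.25497458]), array([[ 9.99798136e-01, -2.00919444e-02, -2.22481340e-05],
       [-2.00919517e-02, -9.99798056e-01, -4.00691841e-04],
       [-1.41929630e-05,  4.01057964e-04, -9.99999919e-01]]))
```

Request:
{"fn": "servo_tool", "kwargs": {
  "plan": [
    {"offset": [0, 0, 0], "turn": [0, 0, 0], "hand": -0.4},
    {"offset": [0, 0, 0], "turn": [0, 0, 0], "hand": -0.4},
    {"offset": [0, 0, -2.5], "turn": [0, 0, 0], "hand": -0.4},
    {"offset": [0, 0, -5], "turn": [0, 0, 0], "hand": -0.4},
    {"offset": [0, 0, 0], "turn": [0, 0, 0], "hand": -0.2},
    {"offset": [0, 0, 0], "turn": [0, 0, 0], "hand": 0},
    {"offset": [0, 0, 0], "turn": [0, 0, 0], "hand": 0},
    {"offset": [0, 0, 0], "turn": [0, 0, 0], "hand": 0}
  ]
}}

```text
time: 15.95
position: [0.42, 0.0896, 0.2422]
eef_rot: [-0.001, 0.667, 0.745, -0.001]
ft_force: [-0.5, -0.3, -0.3]
opening: 0.497
```

Request:
{"fn": "servo_tool", "kwargs": {
  "plan": [
    {"offset": [0.9, 0.2, -0.1], "turn": [0, 0, 0.155], "hand": 0.5},
    {"offset": [0.9, 0.1, -0.1], "turn": [0, 0, 0.155], "hand": 0.5},
    {"offset": [0.9, 0, -0.1], "turn": [0, 0, 0.155], "hand": 0.5},
    {"offset": [0.9, -0.2, -0.1], "turn": [0, 0, 0.155], "hand": 0.5},
    {"offset": [0.8, -0.3, -0.1], "turn": [0, 0, 0.155], "hand": 0.5},
    {"offset": [0.8, -0.4, -0.1], "turn": [0, 0, 0.155], "hand": 0.5},
    {"offset": [0.7, -0.5, -0.1], "turn": [0, 0, 0.155], "hand": 0.5},
    {"offset": [0.6, -0.6, -0.1], "turn": [0, 0, 0.155], "hand": 0.5}
  ]
}}

```text
time: 16.95
position: [0.432, 0.16, 0.2504]
eef_rot: [0.0, 0.976, 0.216, -0.001]
ft_force: [0.6, -0.5, 0.0]
opening: 0.752
```

Request:
{"fn": "servo_tool", "kwargs": {
  "plan": [
    {"offset": [0.5, -0.7, -0.1], "turn": [0, 0, 0.155], "hand": 0.5},
    {"offset": [0.4, -0.8, -0.1], "turn": [0, 0, 0.155], "hand": 0.5},
    {"offset": [0.3, -0.8, -0.1], "turn": [0, 0, 0.155], "hand": 0.5},
    {"offset": [0, 0, 0], "turn": [0, 0, 0], "hand": 0.5},
    {"offset": [0, 0, 0], "turn": [0, 0, 0], "hand": 0.5},
    {"offset": [0, 0, 0], "turn": [0, 0, 0], "hand": 0.5},
    {"offset": [0, 0, 0], "turn": [0, 0, 0], "hand": 0.5},
    {"offset": [0, 0, 0], "turn": [0, 0, 0], "hand": 0.5}
  ]
}}

```text
time: 17.95
position: [0.4372, 0.1852, 0.2539]
eef_rot: [0.0, 1.0, -0.012, 0.0]
ft_force: [-0.4, 0.1, 0.7]
opening: 0.751
```

```bash
cat > hs.py <<'E'
from h import *
import sys
st()
for n in sys.argv[2:]:
    im,d,k=grab(n,f'{n}_{sys.argv[1]}.png'); P=cloud(d,k)
    hsv=cv2.cvtColor(im,cv2.COLOR_RGB2HSV)
    g=((hsv[...,0]>45)&(hsv[...,0]<80)&(hsv[...,1]>100)&(hsv[...,2]>40)&(d>0)).astype(np.uint8)
    N,l,s,c=cv2.connectedComponentsWithStats(g)
    for i in range(1,N):
        if s[i,4]>60:
            q=P[l==i]; top=q[q[:,2]>np.percentile(q[:,2],90)-.007]
            (cx,cy),(w,h),a=cv2.minAreaRect((top[:,:2]*1000).astype(np.float32))
            if w<h: w,h=h,w; a+=90
            print(n,s[i],'ctr',round(cx),round(cy),'dim',round(w),round(h),'ang',round(a,1),'z',np.percentile(q[:,2],[5,50,95]).round(3))
E
python3 hs.py 6 wrist scene
```

```text
t 17.95 p [0.4372 0.1852 0.2539] F [-0.4  0.1  0.7] op 0.751
[[1.0, -0.024, 0.0], [-0.024, -1.0, -0.0], [0.0, 0.0, -1.0]] [ 0.27  0.24  1.64 -0.    1.26  0.3 ]
wrist [ 334   75   54   65 1972] ctr 590 273 dim 79 35 ang 69.1 z [0.013 0.04  0.041]
wrist [ 235   91   27   61 1532] ctr 437 259 dim 78 34 ang 87.9 z [0.038 0.04  0.041]
scene [321 204  24  18 300] ctr 438 258 dim 77 38 ang 89.5 z [0.008 0.036 0.042]
scene [422 218  37  32 766] ctr 384 619 dim 117 83 ang 29.5 z [0.    0.006 0.02 ]
scene [313 238  26  24 333] ctr 591 273 dim 77 40 ang 64.7 z [0.012 0.037 0.042]
```

View pics/wrist_6.png

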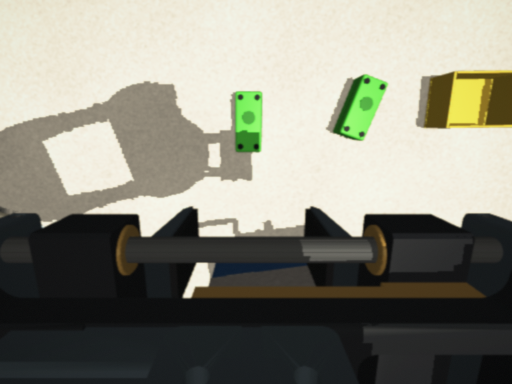

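Request:
{"fn": "servo_tool", "kwargs": {
  "plan": [
    {"offset": [0, -3.7, 4], "turn": [0, 0, 0], "hand": 0.5},
    {"offset": [0, -3.7, 4], "turn": [0, 0, 0], "hand": 0.5},
    {"offset": [0, 0, 5], "turn": [0, 0, 0], "hand": 0.5},
    {"offset": [0, 0, 5], "turn": [0, 0, 0], "hand": 0.5},
    {"offset": [0, 0, 4], "turn": [0, 0, 0], "hand": 0.5},
    {"offset": [0, 0, 2.3], "turn": [0, 0, 0], "hand": 0.5},
    {"offset": [0, 0, 0], "turn": [0, 0, 0], "hand": 0.5},
    {"offset": [0, 0, 0], "turn": [0, 0, 0], "hand": -1}
  ]
}}

```text
time: 19.05
position: [0.4395, 0.2595, 0.0117]
eef_rot: [-0.0, 1.0, -0.012, 0.0]
ft_force: [-0.2, 0.2, 0.6]
opening: 0.669
```

Request:
{"fn": "servo_tool", "kwargs": {
  "plan": [
    {"offset": [0, 0, 0], "turn": [0, 0, 0], "hand": -1},
    {"offset": [0, 0, 0], "turn": [0, 0, 0], "hand": -1},
    {"offset": [0, 0, 0], "turn": [0, 0, 0], "hand": -1},
    {"offset": [0, 0, -1], "turn": [0, 0, 0], "hand": -1},
    {"offset": [0, 0, -2], "turn": [0, 0, 0], "hand": -1},
    {"offset": [0, 0, -5], "turn": [0, 0, 0], "hand": -1},
    {"offset": [0, 0, -5], "turn": [0, 0, 0], "hand": -1},
    {"offset": [0, 0, -5], "turn": [0, 0, 0], "hand": -1}
  ]
}}

```text
time: 20.05
position: [0.4387, 0.2591, 0.1933]
eef_rot: [-0.0, 1.0, -0.012, 0.0]
ft_force: [-0.1, -0.2, -1.2]
opening: 0.393
```

Run:
```python
from pl import *
p,M=pose();st()
g=c2w(-.065,.074,.20)
r,e=plan([(p+[0,0,.115],None),([*g[:2],.305],Rd(CY))],-1)
show(r); print(e, c2w(-.065,.074,.0))
```

```text
t 20.05 p [0.4387 0.2591 0.1933] F [-0.1 -0.2 -1.2] op 0.393
[[1.0, -0.024, 0.0], [-0.024, -1.0, 0.0], [0.0, -0.0, -1.0]] [ 0.42  0.36  1.65 -0.    1.13  0.44]
[{"offset": [0.0, 0.0, -3.83], "turn": [0.0, 0.0, 0.0], "hand": -1}, {"offset": [0.0, 0.0, -3.84], "turn": [0.0, 0.0, 0.0], "hand": -1}, {"offset": [0.0, 0.0, -3.83], "turn": [0.0, 0.0, 0.0], "hand": -1}, {"offset": [0.12, 4.87, 0.05], "turn": [0.0, 0.0, -0.022], "hand": -1}, {"offset": [0.01, 4.87, 0.06], "turn": [0.0, 0.0, -0.023], "hand": -1}, {"offset": [-0.1, 4.87, 0.05], "turn": [0.0, 0.0, -0.022], "hand": -1}, {"offset": [-0.21, 4.86, 0.05], "turn": [0.0, 0.0, -0.022], "hand": -1}, {"offset": [-0.31, 4.86, 0.06], "turn": [0.0, 0.0, -0.023], "hand": -1}]
[{"offset": [-0.43, 4.85, 0.05], "turn": [0.0, 0.0, -0.022], "hand": -1}, {"offset": [0, 0, 0], "turn": [0, 0, 0], "hand": -1}, {"offset": [0, 0, 0], "turn": [0, 0, 0], "hand": -1}, {"offset": [0, 0, 0], "turn": [0, 0, 0], "hand": -1}, {"offset": [0, 0, 0], "turn": [0, 0, 0], "hand": -1}, {"offset": [0, 0, 0], "turn": [0, 0, 0], "hand": -1}, {"offset": [0, 0, 0], "turn": [0, 0, 0], "hand": -1}, {"offset": [0, 0, 0], "turn": [0, 0, 0], "hand": -1}]
(array([ 0.43871626, -0.03304758,  0.30501918]), array([[ 9.93956407e-01,  1.09774945e-01,  3.49936412e-04],
       [ 1.09774902e-01, -9.93956463e-01,  1.41876914e-04],
       [ 3.63396089e-04, -1.02605232e-04, -9.99999929e-01]])) [ 0.43876926 -0.03308284  0.        ]
```

Request:
{"fn": "servo_tool", "kwargs": {
  "plan": [
    {"offset": [0, 0, -3.8], "turn": [0, 0, 0], "hand": -1},
    {"offset": [0, 0, -3.8], "turn": [0, 0, 0], "hand": -1},
    {"offset": [0, 0, -2], "turn": [0, 0, 0], "hand": -1},
    {"offset": [0.1, 4.9, 0], "turn": [0, 0, -0.022], "hand": -1},
    {"offset": [0, 4.9, 0], "turn": [0, 0, -0.022], "hand": -1},
    {"offset": [-0.1, 4.9, 0], "turn": [0, 0, -0.022], "hand": -1},
    {"offset": [-0.2, 4.9, 0], "turn": [0, 0, -0.022], "hand": -1},
    {"offset": [-0.3, 4.8, 0], "turn": [0, 0, -0.022], "hand": -1}
  ]
}}

```text
time: 21.05
position: [0.4383, 0.0136, 0.2876]
eef_rot: [0.0, 0.999, 0.043, 0.0]
ft_force: [1.3, 1.0, -1.5]
opening: 0.397
```

Request:
{"fn": "servo_tool", "kwargs": {
  "plan": [
    {"offset": [-0.4, 4.8, 0], "turn": [0, 0, -0.022], "hand": -1},
    {"offset": [0, 0, 0], "turn": [0, 0, 0], "hand": -1},
    {"offset": [0, 0, 5], "turn": [0, 0, 0], "hand": -1},
    {"offset": [0, 0, 5], "turn": [0, 0, 0], "hand": -1},
    {"offset": [0, 0, 5], "turn": [0, 0, 0], "hand": -1},
    {"offset": [0, 0, 0], "turn": [0, 0, 0], "hand": -1},
    {"offset": [0, 0, 0], "turn": [0, 0, 0], "hand": -1},
    {"offset": [0, 0, 0], "turn": [0, 0, 0], "hand": -1}
  ]
}}

```text
time: 22.05
position: [0.4402, -0.0331, 0.1388]
eef_rot: [0.0, 0.999, 0.054, 0.002]
ft_force: [0.1, -0.6, -0.3]
opening: 0.39
```

```bash
python3 look.py 7 scene wrist; python3 -c "
from pl import *
print(c2w(-.065,.074,0))"
```

```text
t 22.05 p [ 0.4402 -0.0331  0.1388] F [ 0.1 -0.6 -0.3] op 0.39
[[0.994, 0.108, 0.003], [0.108, -0.994, -0.001], [0.003, 0.001, -1.0]] [-0.21  0.35  1.88  0.    0.92 -0.32]
[ 0.43876926 -0.03308284  0.        ]
```

View pics/scene_7.png

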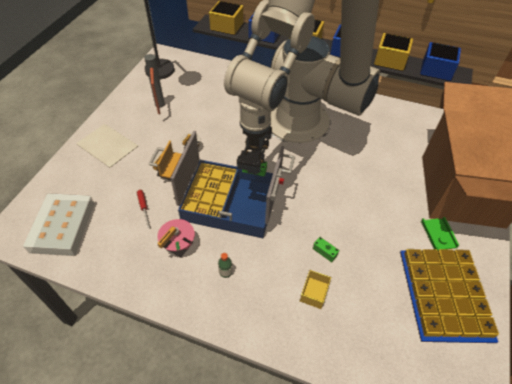

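Request:
{"fn": "servo_tool", "kwargs": {
  "plan": [
    {"offset": [0, 0, 4], "turn": [0, 0, 0], "hand": -1},
    {"offset": [0, 0, 4], "turn": [0, 0, 0], "hand": -1},
    {"offset": [0, 0, 2.5], "turn": [0, 0, 0], "hand": -1},
    {"offset": [0, 0, 1.5], "turn": [0, 0, 0], "hand": -1},
    {"offset": [0, 0, 0], "turn": [0, 0, 0], "hand": -1},
    {"offset": [0, 0, 0], "turn": [0, 0, 0], "hand": 0},
    {"offset": [0, 0, 0], "turn": [0, 0, 0], "hand": 0},
    {"offset": [0, 0, 0], "turn": [0, 0, 0], "hand": 0}
  ]
}}

```text
time: 23.15
position: [0.4393, -0.0331, 0.0173]
eef_rot: [0.0, 0.999, 0.054, 0.0]
ft_force: [0.4, -1.3, 0.2]
opening: 0.504
```

Run:
```python
from pl import *
p,M=pose();st()
s=(p+[0,0,.23],M)
# housing1 ang 69 -> jaw dir -21deg
r,e=plan([([.575,.205,.25],Rd(np.radians(-21)))],0.5,start=s)
show(r)
```

```text
t 23.15 p [ 0.4393 -0.0331  0.0173] F [ 0.4 -1.3  0.2] op 0.504
[[0.994, 0.108, 0.001], [0.108, -0.994, -0.0], [0.001, 0.0, -1.0]] [-0.21  0.58  1.99 -0.    0.57 -0.32]
[{"offset": [3.21, -4.44, -0.05], "turn": [0.0, 0.0, 0.095], "hand": 0.5}, {"offset": [2.78, -4.73, -0.05], "turn": [0.0, 0.0, 0.095], "hand": 0.5}, {"offset": [2.31, -4.97, -0.06], "turn": [0.0, -0.001, 0.095], "hand": 0.5}, {"offset": [1.84, -5.16, -0.05], "turn": [0.0, 0.0, 0.095], "hand": 0.5}, {"offset": [1.33, -5.32, -0.05], "turn": [0.0, 0.0, 0.095], "hand": 0.5}, {"offset": [0, 0, 0], "turn": [0, 0, 0], "hand": 0.5}, {"offset": [0, 0, 0], "turn": [0, 0, 0], "hand": 0.5}, {"offset": [0, 0, 0], "turn": [0, 0, 0], "hand": 0.5}]
```

Request:
{"fn": "servo_tool", "kwargs": {
  "plan": [
    {"offset": [0, 0, -3], "turn": [0, 0, 0], "hand": 0},
    {"offset": [0, 0, -5], "turn": [0, 0, 0], "hand": 0},
    {"offset": [0, 0, -5], "turn": [0, 0, 0], "hand": 0},
    {"offset": [0, 0, -5], "turn": [0, 0, 0], "hand": 0},
    {"offset": [0, 0, -5], "turn": [0, 0, 0], "hand": 0},
    {"offset": [3.2, -4.4, 0], "turn": [0, 0, 0.095], "hand": 0.5},
    {"offset": [2.8, -4.7, 0], "turn": [0, 0, 0.095], "hand": 0.5},
    {"offset": [2.3, -5, 0], "turn": [0, 0, 0.095], "hand": 0.5}
  ]
}}

```text
time: 24.15
position: [0.5211, 0.111, 0.2474]
eef_rot: [-0.0, 0.996, -0.09, 0.0]
ft_force: [0.9, -1.3, 0.2]
opening: 0.748
```

Request:
{"fn": "servo_tool", "kwargs": {
  "plan": [
    {"offset": [1.8, -5.2, 0], "turn": [0, 0, 0.095], "hand": 0.5},
    {"offset": [1.3, -5.3, 0], "turn": [0, 0, 0.095], "hand": 0.5},
    {"offset": [0, 0, 0], "turn": [0, 0, 0], "hand": 0.5},
    {"offset": [0, 0, 0], "turn": [0, 0, 0], "hand": 0.5},
    {"offset": [0, 0, 0], "turn": [0, 0, 0], "hand": 0.5},
    {"offset": [0, 0, 0], "turn": [0, 0, 0], "hand": 0.5},
    {"offset": [0, 0, 0], "turn": [0, 0, 0], "hand": 0.5},
    {"offset": [0, 0, 0], "turn": [0, 0, 0], "hand": 0.5}
  ]
}}

```text
time: 25.15
position: [0.5741, 0.2048, 0.247]
eef_rot: [-0.0, 0.983, -0.183, 0.0]
ft_force: [0.4, -0.6, 0.6]
opening: 0.748
```

```bash
python3 hs.py 8 wrist scene
```

```text
t 25.15 p [0.5741 0.2048 0.247 ] F [ 0.4 -0.6  0.6] op 0.748
[[0.933, -0.359, 0.0], [-0.359, -0.933, 0.0], [0.0, -0.0, -1.0]] [0.24 0.44 1.34 0.   1.36 0.61]
wrist [ 229   94   28   62 1617] ctr 590 273 dim 79 35 ang 69.1 z [0.038 0.04  0.041]
scene [242 180  24  18 317] ctr 442 -35 dim 79 39 ang 96.7 z [0.009 0.041 0.048]
scene [422 218  37  32 768] ctr 383 618 dim 116 85 ang 27.6 z [0.001 0.007 0.02 ]
scene [313 238  26  24 337] ctr 592 273 dim 78 38 ang 69.2 z [0.011 0.037 0.042]
```

View pics/wrist_8.png

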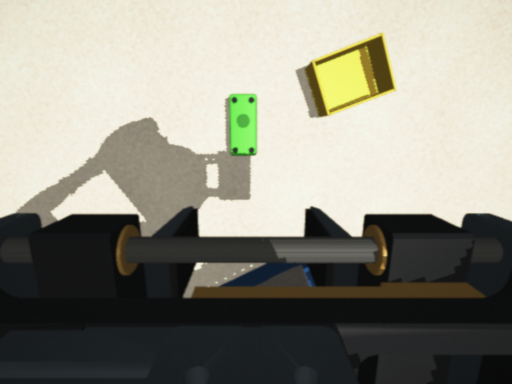

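View pics/scene_8.png

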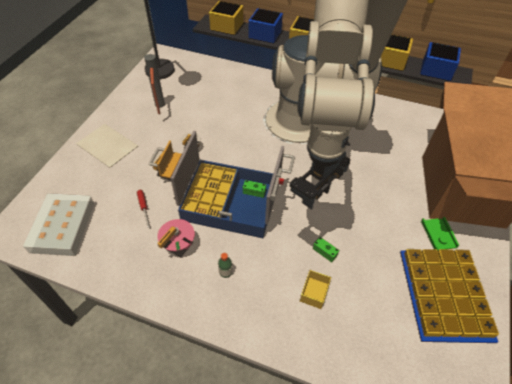

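Request:
{"fn": "servo_tool", "kwargs": {
  "plan": [
    {"offset": [-0.5, -3.5, 4], "turn": [0, 0, 0], "hand": 0.5},
    {"offset": [-0.4, -3.4, 4], "turn": [0, 0, 0], "hand": 0.5},
    {"offset": [0, 0, 5], "turn": [0, 0, 0], "hand": 0.5},
    {"offset": [0, 0, 5], "turn": [0, 0, 0], "hand": 0.5},
    {"offset": [0, 0, 3.5], "turn": [0, 0, 0], "hand": 0.5},
    {"offset": [0, 0, 2.2], "turn": [0, 0, 0], "hand": 0.5},
    {"offset": [0, 0, 0], "turn": [0, 0, 0], "hand": 0.5},
    {"offset": [0, 0, 0], "turn": [0, 0, 0], "hand": -1}
  ]
}}

```text
time: 26.25
position: [0.5911, 0.2729, 0.0109]
eef_rot: [-0.0, 0.983, -0.182, 0.001]
ft_force: [-0.0, 0.6, -0.2]
opening: 0.671
```

Request:
{"fn": "servo_tool", "kwargs": {
  "plan": [
    {"offset": [0, 0, 0], "turn": [0, 0, 0], "hand": -1},
    {"offset": [0, 0, 0], "turn": [0, 0, 0], "hand": -1},
    {"offset": [0, 0, 0], "turn": [0, 0, 0], "hand": -1},
    {"offset": [0, 0, -1], "turn": [0, 0, 0], "hand": -1},
    {"offset": [0, 0, -3], "turn": [0, 0, 0], "hand": -1},
    {"offset": [0, 0, -5], "turn": [0, 0, 0], "hand": -1},
    {"offset": [0, 0, -5], "turn": [0, 0, 0], "hand": -1},
    {"offset": [0, 0, -5], "turn": [0, 0, 0], "hand": -1}
  ]
}}

```text
time: 27.25
position: [0.5902, 0.2726, 0.2022]
eef_rot: [-0.0, 0.983, -0.182, 0.0]
ft_force: [0.5, 0.1, -2.0]
opening: 0.394
```

Run:
```python
from pl import *
p,M=pose();st()
g=c2w(.012,.074,.29); print(g)
r,e=plan([(p+[0,0,.08],None),([*g[:2],p[2]+.08],Rd(CY))],-1)
show(r); print(e)
```

```text
t 27.25 p [0.5902 0.2726 0.2022] F [ 0.5  0.1 -2. ] op 0.394
[[0.933, -0.359, 0.0], [-0.359, -0.933, 0.0], [0.0, -0.0, -1.0]] [ 0.34  0.54  1.29 -0.    1.31  0.71]
[ 0.51530388 -0.02462991  0.29      ]
[{"offset": [0.0, 0.0, -4.0], "turn": [0.0, 0.0, 0.0], "hand": -1}, {"offset": [0.0, 0.0, -4.0], "turn": [0.0, 0.0, 0.0], "hand": -1}, {"offset": [0.61, 5.07, 0.0], "turn": [0.0, 0.0, -0.08], "hand": -1}, {"offset": [0.21, 5.1, 0.0], "turn": [0.0, 0.0, -0.079], "hand": -1}, {"offset": [-0.2, 5.11, 0.0], "turn": [0.0, 0.0, -0.08], "hand": -1}, {"offset": [-0.6, 5.07, 0.0], "turn": [0.0, 0.0, -0.079], "hand": -1}, {"offset": [-1.01, 5.01, 0.0], "turn": [0.0, 0.0, -0.08], "hand": -1}, {"offset": [-1.4, 4.91, 0.0], "turn": [0.0, 0.0, -0.079], "hand": -1}]
(array([ 0.51528537, -0.02462786,  0.28216484]), array([[ 9.93958253e-01,  1.09758542e-01,  2.33508473e-04],
       [ 1.09758531e-01, -9.93958279e-01,  5.99725935e-05],
       [ 2.38680184e-04, -3.39807073e-05, -9.99999971e-01]]))
```

Request:
{"fn": "servo_tool", "kwargs": {
  "plan": [
    {"offset": [0, 0, -4], "turn": [0, 0, 0], "hand": -1},
    {"offset": [0, 0, -4], "turn": [0, 0, 0], "hand": -1},
    {"offset": [0.6, 5.1, 0], "turn": [0, 0, -0.08], "hand": -1},
    {"offset": [0.2, 5.1, 0], "turn": [0, 0, -0.08], "hand": -1},
    {"offset": [-0.2, 5.1, 0], "turn": [0, 0, -0.08], "hand": -1},
    {"offset": [-0.6, 5.1, 0], "turn": [0, 0, -0.08], "hand": -1},
    {"offset": [-1, 5, 0], "turn": [0, 0, -0.08], "hand": -1},
    {"offset": [-1.4, 4.9, 0], "turn": [0, 0, -0.08], "hand": -1}
  ]
}}

```text
time: 28.25
position: [0.5149, -0.0262, 0.2805]
eef_rot: [0.0, 0.998, 0.058, 0.0]
ft_force: [0.5, -1.5, -1.5]
opening: 0.391
```

Request:
{"fn": "servo_tool", "kwargs": {
  "plan": [
    {"offset": [0, 0, 0], "turn": [0, 0, 0], "hand": -1},
    {"offset": [0, 0, 0], "turn": [0, 0, 0], "hand": -1},
    {"offset": [0, 0, 5], "turn": [0, 0, 0], "hand": -1},
    {"offset": [0, 0, 5], "turn": [0, 0, 0], "hand": -1},
    {"offset": [0, 0, 5], "turn": [0, 0, 0], "hand": -1},
    {"offset": [0, 0, 0], "turn": [0, 0, 0], "hand": -1},
    {"offset": [0, 0, 0], "turn": [0, 0, 0], "hand": -1},
    {"offset": [0, 0, 0], "turn": [0, 0, 0], "hand": -1}
  ]
}}

```text
time: 29.25
position: [0.517, -0.0247, 0.1319]
eef_rot: [0.0, 0.998, 0.057, 0.002]
ft_force: [-0.2, -0.4, -0.5]
opening: 0.392
```

```bash
python3 hs.py 9 scene wrist
```

```text
t 29.25 p [ 0.517  -0.0247  0.1319] F [-0.2 -0.4 -0.5] op 0.392
[[0.994, 0.113, 0.003], [0.113, -0.994, -0.0], [0.003, 0.001, -1.0]] [-0.16  0.45  1.71  0.    0.98 -0.28]
scene [243 180  23  17 187] ctr 547 8 dim 94 19 ang 6.8 z [0.01  0.047 0.161]
scene [422 218  37  32 766] ctr 383 618 dim 116 86 ang 27.2 z [0.    0.006 0.02 ]
wrist [ 148  153   50   80 2810] ctr 459 -29 dim 75 74 ang 3.6 z [0.018 0.046 0.047]
wrist [ 218  168   68   69 4185] ctr 515 -1 dim 37 33 ang 7.0 z [0.139 0.161 0.162]
wrist [ 219  262   65   25 1548] ctr 518 -23 dim 50 36 ang 95.6 z [0.16  0.161 0.162]
```

Request:
{"fn": "servo_tool", "kwargs": {
  "plan": [
    {"offset": [0, 0, 4], "turn": [0, 0, 0], "hand": -1},
    {"offset": [0, 0, 3.5], "turn": [0, 0, 0], "hand": -1},
    {"offset": [0, 0, 2.3], "turn": [0, 0, 0], "hand": -1},
    {"offset": [0, 0, 1.5], "turn": [0, 0, 0], "hand": -1},
    {"offset": [0, 0, 0], "turn": [0, 0, 0], "hand": -1},
    {"offset": [0, 0, 0], "turn": [0, 0, 0], "hand": 0},
    {"offset": [0, 0, 0], "turn": [0, 0, 0], "hand": 0},
    {"offset": [0, 0, 0], "turn": [0, 0, 0], "hand": 0}
  ]
}}

```text
time: 30.35
position: [0.516, -0.0249, 0.0174]
eef_rot: [0.0, 0.998, 0.056, 0.0]
ft_force: [-0.1, -0.6, -0.2]
opening: 0.5
```

Request:
{"fn": "servo_tool", "kwargs": {
  "plan": [
    {"offset": [0, 0, -3], "turn": [0, 0, 0], "hand": 0},
    {"offset": [0, 0, -5], "turn": [0, 0, 0], "hand": 0},
    {"offset": [0, 0, -5], "turn": [0, 0, 0], "hand": 0},
    {"offset": [0, 0, -5], "turn": [0, 0, 0], "hand": 0},
    {"offset": [0, 0, -5], "turn": [0, 0, 0], "hand": 0},
    {"offset": [0, 0, -2], "turn": [0, 0, 0], "hand": 0},
    {"offset": [0, 0, 0], "turn": [0, 0, 0], "hand": 0},
    {"offset": [0, 0, 0], "turn": [0, 0, 0], "hand": 0}
  ]
}}

```text
time: 31.35
position: [0.5151, -0.0247, 0.266]
eef_rot: [-0.0, 0.998, 0.056, -0.001]
ft_force: [0.5, -0.1, -1.0]
opening: 0.492
```

```bash
python3 hs.py 10 scene wrist side;  python3 - <<'E'
from pl import *
# passive bar now: measure from side/scene cloud in chest frame
Rm=np.array([[np.cos(CY),-np.sin(CY)],[np.sin(CY),np.cos(CY)]])
for n in ['scene','side']:
    im,d,k=grab(n); P=cloud(d,k)[d>0]; L=np.c_[(P[:,:2]-CC)@Rm,P[:,2]]
    s=L[(L[:,0]>-.11)&(L[:,0]<-.03)&(L[:,1]>.175)&(L[:,1]<.24)&(L[:,2]>.13)&(L[:,2]<.22)]
    print(n,len(s),np.median(s,0),np.percentile(s,[5,95],axis=0).round(3).tolist())
    s=L[(L[:,0]>-.11)&(L[:,0]<.11)&(L[:,1]>.13)&(L[:,1]<.175)&(L[:,2]>.09)&(L[:,2]<.25)]
    print(' door',len(s),np.polyfit(s[:,2],s[:,1],1) if len(s)>50 else 0,s[:,2].max() if len(s) else 0)
    s=L[(L[:,0]>0)&(L[:,0]<.1)&(L[:,1]<-.17)&(L[:,1]>-.26)&(L[:,2]>.2)&(L[:,2]<.3)]
    print(' act',len(s),np.percentile(s,[2,50,98],axis=0).round(3).tolist())
p,M=pose()
g=c2w(-.069,.197,.187-.019+.09)
r,e=plan([(p,Rd(CY+np.pi/2)),(g,None)],-.4); show(r); print(g)
E
```

```text
t 31.35 p [ 0.5151 -0.0247  0.266 ] F [ 0.5 -0.1 -1. ] op 0.492
[[0.994, 0.113, -0.001], [0.113, -0.994, 0.0], [-0.001, -0.0, -1.0]] [-0.16  0.29  1.53 -0.    1.32 -0.28]
scene [242 180  24  18 312] ctr 442 -35 dim 79 39 ang 97.1 z [0.009 0.041 0.048]
scene [237 197  24  17 325] ctr 519 -26 dim 79 38 ang 95.9 z [0.01  0.042 0.048]
scene [422 218  37  32 768] ctr 383 619 dim 116 87 ang 28.7 z [0.001 0.006 0.02 ]
wrist [ 185  146   29   57 1531] ctr 441 -33 dim 79 36 ang 96.1 z [0.026 0.046 0.047]
wrist [ 239  146   26   57 1391] ctr 517 -24 dim 79 35 ang 97.0 z [0.041 0.046 0.047]
wrist [430 171  21  27 376] ctr 765 -3 dim 28 11 ang 79.8 z [0.069 0.076 0.084]
side [102 116  35  29 574] ctr 384 614 dim 121 86 ang 30.6 z [-0.001  0.006  0.019]
side [242 212  29  31 501] ctr 517 -29 dim 80 38 ang 98.1 z [0.009 0.042 0.047]
side [221 227  28  31 513] ctr 440 -37 dim 80 38 ang 94.6 z [0.009 0.042 0.047]
scene 87 [-0.06704027  0.19362422  0.18936958] [[-0.105, 0.177, 0.185], [-0.032, 0.201, 0.193]]
 door 490 [0.00949311 0.15815891] 0.21986053093290958
 act 465 [[0.003, -0.231, 0.212], [0.05
[... 705 characters left out ...]
"offset": [0.0, 0.0, 0.0], "turn": [0.0, 0.0, -0.156], "hand": -0.4}, {"offset": [0.0, 0.0, 0.0], "turn": [0.0, 0.001, -0.157], "hand": -0.4}]
[{"offset": [0.0, 0.0, 0.0], "turn": [0.0, 0.0, -0.157], "hand": -0.4}, {"offset": [0.0, 0.0, 0.0], "turn": [0.0, 0.0, -0.157], "hand": -0.4}, {"offset": [4.11, -2.7, 0.28], "turn": [0.0, 0.0, 0.0], "hand": -0.4}, {"offset": [4.1, -2.7, 0.27], "turn": [0.0, 0.0, 0.0], "hand": -0.4}, {"offset": [4.11, -2.7, 0.28], "turn": [0.0, 0.0, 0.0], "hand": -0.4}, {"offset": [0, 0, 0], "turn": [0, 0, 0], "hand": -0.4}, {"offset": [0, 0, 0], "turn": [0, 0, 0], "hand": -0.4}, {"offset": [0, 0, 0], "turn": [0, 0, 0], "hand": -0.4}]
[0.4212907  0.08873465 0.258     ]
```

View pics/scene_10.png

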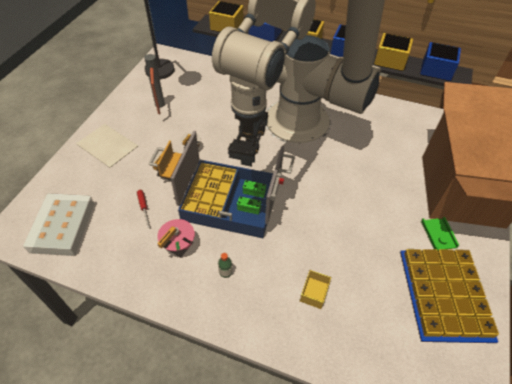

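View pics/side_10.png

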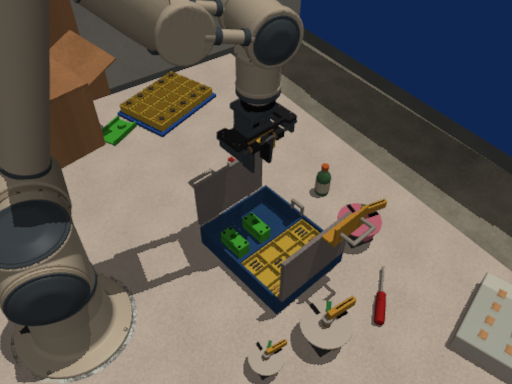

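Request:
{"fn": "servo_tool", "kwargs": {
  "plan": [
    {"offset": [0, 0, 0], "turn": [0, 0, -0.157], "hand": -0.4},
    {"offset": [0, 0, 0], "turn": [0, 0, -0.157], "hand": -0.4},
    {"offset": [0, 0, 0], "turn": [0, 0, -0.157], "hand": -0.4},
    {"offset": [0, 0, 0], "turn": [0, 0, -0.157], "hand": -0.4},
    {"offset": [0, 0, 0], "turn": [0, 0, -0.157], "hand": -0.4},
    {"offset": [0, 0, 0], "turn": [0, 0, -0.157], "hand": -0.4},
    {"offset": [0, 0, 0], "turn": [0, 0, -0.157], "hand": -0.4},
    {"offset": [0, 0, 0], "turn": [0, 0, -0.157], "hand": -0.4}
  ]
}}

```text
time: 32.6
position: [0.5156, -0.0248, 0.2665]
eef_rot: [-0.0, 0.773, 0.634, -0.0]
ft_force: [0.2, -0.2, 0.3]
opening: 0.304
```

Request:
{"fn": "servo_tool", "kwargs": {
  "plan": [
    {"offset": [0, 0, 0], "turn": [0, 0, -0.157], "hand": -0.4},
    {"offset": [0, 0, 0], "turn": [0, 0, -0.157], "hand": -0.4},
    {"offset": [4.1, -2.7, 0], "turn": [0, 0, 0], "hand": -0.4},
    {"offset": [4.1, -2.7, 0], "turn": [0, 0, 0], "hand": -0.4},
    {"offset": [4.1, -2.7, 0], "turn": [0, 0, 0], "hand": -0.4},
    {"offset": [0, 0, 0], "turn": [0, 0, 0], "hand": -0.4},
    {"offset": [0, 0, 0], "turn": [0, 0, 0], "hand": -0.4},
    {"offset": [0, 0, 0], "turn": [0, 0, 0], "hand": -0.4}
  ]
}}

```text
time: 33.6
position: [0.4221, 0.0878, 0.2668]
eef_rot: [0.0, 0.667, 0.745, -0.0]
ft_force: [0.3, 0.3, -0.9]
opening: 0.298
```

```bash
python3 look.py 11 wrist
python3 - <<'E'
from pl import *
p,M=pose(); print(M.T@(np.array([.4206,.0896,.1684])-p)*100)
z=np.load('wrist_l.npz'); P=z['P'][z['d']>0]; Rm=np.array([[np.cos(CY),-np.sin(CY)],[np.sin(CY),np.cos(CY)]])
L=np.c_[(P[:,:2]-CC)@Rm,P[:,2]]
s=L[(L[:,1]>.18)&(L[:,1]<.25)&(L[:,2]>.17)&(L[:,2]<.21)]; print(len(s),np.percentile(s,[5,50,95],axis=0))
E
```

```text
t 33.6 p [0.4221 0.0878 0.2668] F [ 0.3  0.3 -0.9] op 0.298
[[-0.111, 0.994, 0.0], [0.994, 0.111, -0.0], [-0.0, 0.0, -1.0]] [ 0.07  0.16  1.71 -0.    1.27 -1.62]
[ 0.2014425  -0.12120228  9.83540968]
1152 [[-0.10739275  0.18220978  0.18820696]
 [-0.07380402  0.19566644  0.19104062]
 [-0.03483319  0.20195122  0.19301249]]
```

View pics/wrist_11.png

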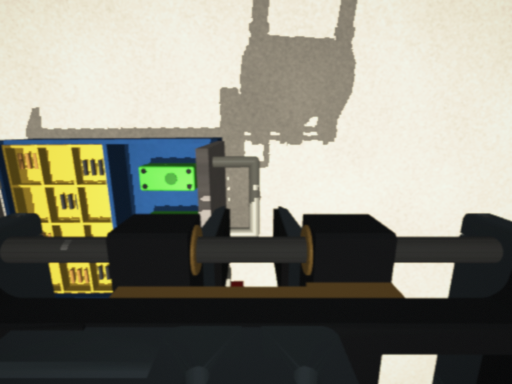

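Request:
{"fn": "servo_tool", "kwargs": {
  "plan": [
    {"offset": [0.1, -0.1, 4], "turn": [0, 0, 0], "hand": -0.4},
    {"offset": [0.1, 0, 3], "turn": [0, 0, 0], "hand": -0.4},
    {"offset": [0, 0, 1.8], "turn": [0, 0, 0], "hand": -0.4},
    {"offset": [0, 0, 1], "turn": [0, 0, 0], "hand": -0.4},
    {"offset": [0, 0, 0], "turn": [0, 0, 0], "hand": -1},
    {"offset": [0, 0, 0], "turn": [0, 0, 0], "hand": -1},
    {"offset": [0, 0, 0], "turn": [0, 0, 0], "hand": -1},
    {"offset": [0, 0, 0], "turn": [0, 0, 0], "hand": -1}
  ]
}}

```text
time: 34.65
position: [0.4207, 0.0902, 0.1695]
eef_rot: [0.001, 0.666, 0.746, 0.0]
ft_force: [0.5, -0.5, 6.8]
opening: 0.101
```

Request:
{"fn": "servo_tool", "kwargs": {
  "plan": [
    {"offset": [-1.2, 0, -0.4], "turn": [0, 0, 0], "hand": -1},
    {"offset": [-1.23, 0, -0.28], "turn": [0, 0, 0], "hand": -1},
    {"offset": [-1.25, 0, -0.16], "turn": [0, 0, 0], "hand": -1},
    {"offset": [-1.26, 0, -0.04], "turn": [0, 0, 0], "hand": -1},
    {"offset": [-1.26, 0, 0.09], "turn": [0, 0, 0], "hand": -1},
    {"offset": [-1.25, 0, 0.21], "turn": [0, 0, 0], "hand": -1},
    {"offset": [-1.22, 0, 0.33], "turn": [0, 0, 0], "hand": -1},
    {"offset": [-1.18, 0, 0.45], "turn": [0, 0, 0], "hand": -1}
  ]
}}

```text
time: 35.65
position: [0.4315, -0.0083, 0.1667]
eef_rot: [0.0, 0.666, 0.746, 0.0]
ft_force: [2.9, 4.5, 1.3]
opening: 0.1
```

Request:
{"fn": "servo_tool", "kwargs": {
  "plan": [
    {"offset": [-1.13, 0, 0.56], "turn": [0, 0, 0], "hand": -1},
    {"offset": [-1.07, 0, 0.67], "turn": [0, 0, 0], "hand": -1},
    {"offset": [-1.0, 0, 0.77], "turn": [0, 0, 0], "hand": -1},
    {"offset": [-0.92, 0, 0.87], "turn": [0, 0, 0], "hand": -1},
    {"offset": [-0.83, 0, 0.95], "turn": [0, 0, 0], "hand": -1},
    {"offset": [-0.73, 0, 1.03], "turn": [0, 0, 0], "hand": -1},
    {"offset": [-0.63, 0, 1.1], "turn": [0, 0, 0], "hand": -1},
    {"offset": [-0.52, 0, 1.2], "turn": [0, 0, 0], "hand": -1}
  ]
}}

```text
time: 36.65
position: [0.4388, -0.076, 0.0946]
eef_rot: [0.0, 0.666, 0.746, -0.0]
ft_force: [1.3, 1.3, 3.6]
opening: 0.1
```

Request:
{"fn": "servo_tool", "kwargs": {
  "plan": [
    {"offset": [0, 0, 0.2], "turn": [0, 0, 0], "hand": -1},
    {"offset": [0, 0, 0.1], "turn": [0, 0, 0], "hand": -1},
    {"offset": [0, 0, 0], "turn": [0, 0, 0], "hand": -1},
    {"offset": [0, 0, 0], "turn": [0, 0, 0], "hand": -0.4},
    {"offset": [0, 0, 0], "turn": [0, 0, 0], "hand": -0.3},
    {"offset": [0, 0, -4], "turn": [0, 0, 0], "hand": -0.2},
    {"offset": [0, 0, -5], "turn": [0, 0, 0], "hand": -0.2},
    {"offset": [0, 0, -5], "turn": [0, 0, 0], "hand": -0.2}
  ]
}}

```text
time: 37.65
position: [0.4384, -0.0753, 0.2335]
eef_rot: [-0.001, 0.666, 0.746, -0.0]
ft_force: [1.7, -1.2, -0.8]
opening: 0.398
```

```bash
python3 look.py 12 side scene;  python3 - <<'E'
from pl import *
Rm=np.array([[np.cos(CY),-np.sin(CY)],[np.sin(CY),np.cos(CY)]])
for n in ['scene','side']:
    z=np.load(n+'_l.npz'); d=z['d']; P=z['P'][d>0]; L=np.c_[(P[:,:2]-CC)@Rm,P[:,2]]
    s=L[(abs(L[:,0])<.1)&(L[:,1]>.03)&(L[:,1]<.14)&(L[:,2]>.05)&(L[:,2]<.1)]
    A=np.c_[s[:,:2],np.ones(len(s))]; print(n,len(s),np.linalg.lstsq(A,s[:,2],rcond=None)[0])
    hsv=cv2.cvtColor(z['im'],cv2.COLOR_RGB2HSV)[d>0]
    m=((hsv[:,0]<8)|(hsv[:,0]>172))&(hsv[:,1]>120)&(abs(L[:,2]-.1)<.02)&(abs(L[:,0])<.1)&(abs(L[:,1])<.06)
    print('knob',m.sum(),L[m].mean(0) if m.any() else 0)
E
```

```text
t 37.65 p [ 0.4384 -0.0753  0.2335] F [ 1.7 -1.2 -0.8] op 0.398
[[-0.112, 0.994, -0.001], [0.994, 0.112, 0.0], [0.001, -0.001, -1.0]] [-0.3   0.22  1.74  0.    1.19 -1.99]
scene 1457 [-0.00085144 -0.00422429  0.07628845]
knob 21 [0.02056209 0.01960912 0.09754546]
side 1842 [ 0.00124908 -0.00569104  0.07619033]
knob 46 [0.01901368 0.01452535 0.0973657 ]
```

View pics/side_12.png

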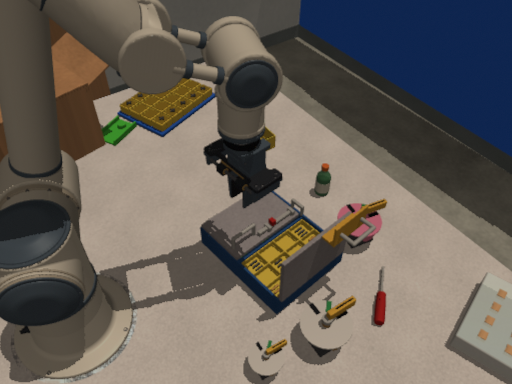

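Request:
{"fn": "servo_tool", "kwargs": {
  "plan": [
    {"offset": [-0.6, 4.6, 0], "turn": [0, 0, 0], "hand": -0.2},
    {"offset": [-0.6, 4.6, 0], "turn": [0, 0, 0], "hand": -0.2},
    {"offset": [0, 0, 5], "turn": [0, 0, 0], "hand": -0.2},
    {"offset": [0, 0, 5], "turn": [0, 0, 0], "hand": -0.2},
    {"offset": [0, 0, 3], "turn": [0, 0, 0], "hand": -0.2},
    {"offset": [0, 0, 1.7], "turn": [0, 0, 0], "hand": -0.2},
    {"offset": [0, 0, 0], "turn": [0, 0, 0], "hand": -0.2},
    {"offset": [0, 0, 0], "turn": [0, 0, 0], "hand": -1}
  ]
}}

```text
time: 38.75
position: [0.5318, -0.0772, 0.0857]
eef_rot: [0.0, 0.666, 0.746, 0.0]
ft_force: [-0.1, -1.0, 0.2]
opening: 0.319
```

Request:
{"fn": "servo_tool", "kwargs": {
  "plan": [
    {"offset": [0, 0, 0], "turn": [0, 0, 0], "hand": -1},
    {"offset": [0, 0, 0], "turn": [0, 0, 0], "hand": -1},
    {"offset": [0, 0.6, 0], "turn": [0, 0, 0], "hand": -1},
    {"offset": [0, 0.6, 0], "turn": [0, 0, 0], "hand": -1},
    {"offset": [0, 0.6, 0], "turn": [0, 0, 0], "hand": -1},
    {"offset": [0, 0.6, 0], "turn": [0, 0, 0], "hand": -1},
    {"offset": [0, 0.6, 0], "turn": [0, 0, 0], "hand": -1},
    {"offset": [0, 0, 0], "turn": [0, 0, 0], "hand": -1}
  ]
}}

```text
time: 39.75
position: [0.5619, -0.0737, 0.0859]
eef_rot: [0.0, 0.666, 0.746, 0.0]
ft_force: [-1.6, -0.1, 7.2]
opening: 0.171
```

Request:
{"fn": "servo_tool", "kwargs": {
  "plan": [
    {"offset": [0, 0.2, 0], "turn": [0, 0, 0], "hand": -1},
    {"offset": [0, 0.2, 0], "turn": [0, 0, 0], "hand": -1},
    {"offset": [0, 0, 0], "turn": [0, 0, 0], "hand": -1},
    {"offset": [0, 0, 0], "turn": [0, 0, 0], "hand": -1},
    {"offset": [0, 0, 0], "turn": [0, 0, 0], "hand": -1},
    {"offset": [0, 0, 0], "turn": [0, 0, 0], "hand": -1},
    {"offset": [0, 0, 0], "turn": [0, 0, 0], "hand": -1},
    {"offset": [0, 0, 0], "turn": [0, 0, 0], "hand": -1}
  ]
}}

```text
time: 40.75
position: [0.5624, -0.0735, 0.0855]
eef_rot: [-0.002, 0.666, 0.746, -0.002]
ft_force: [-19.6, -6.4, 17.0]
opening: 0.172
```

Request:
{"fn": "servo_tool", "kwargs": {
  "plan": [
    {"offset": [0, 0, 0], "turn": [0, 0, 0], "hand": -0.4},
    {"offset": [0, 0, 0], "turn": [0, 0, 0], "hand": -0.4},
    {"offset": [0, 0, -3], "turn": [0, 0, 0], "hand": -0.4},
    {"offset": [0, 0, -5], "turn": [0, 0, 0], "hand": -0.4},
    {"offset": [0, 0, -5], "turn": [0, 0, 0], "hand": -0.4},
    {"offset": [0, 0, -5], "turn": [0, 0, 0], "hand": -0.4},
    {"offset": [0, 0, -5], "turn": [0, 0, 0], "hand": -0.4},
    {"offset": [0, 0, 0], "turn": [0, 0, 0], "hand": -0.4}
  ]
}}

```text
time: 41.75
position: [0.5673, -0.0736, 0.3194]
eef_rot: [0.003, 0.666, 0.746, 0.002]
ft_force: [0.2, -0.6, -0.7]
opening: 0.299
```

```bash
python3 look.py 13 side scene;  python3 - <<'E'
from pl import *
Rm=np.array([[np.cos(CY),-np.sin(CY)],[np.sin(CY),np.cos(CY)]])
for n in ['scene','side']:
    z=np.load(n+'_l.npz'); d=z['d']; P=z['P'][d>0]; L=np.c_[(P[:,:2]-CC)@Rm,P[:,2]]
    hsv=cv2.cvtColor(z['im'],cv2.COLOR_RGB2HSV)[d>0]
    m=((hsv[:,0]<8)|(hsv[:,0]>172))&(hsv[:,1]>120)&(abs(L[:,2]-.1)<.02)&(abs(L[:,0])<.1)&(abs(L[:,1])<.06)
    print('knob',m.sum(),L[m].mean(0) if m.any() else 0)
    s=L[(L[:,0]>.02)&(L[:,0]<.085)&(L[:,1]<-.215)&(L[:,1]>-.26)&(L[:,2]>.21)&(L[:,2]<.27)]
    print(' act bar',len(s),np.percentile(s,[2,50,98],axis=0).round(3).tolist())
p,M=pose(); print(M.T@(np.array([.5882,-.3187,.2231])-p)*100)
E
```

```text
t 41.75 p [ 0.5673 -0.0736  0.3194] F [ 0.2 -0.6 -0.7] op 0.299
[[-0.112, 0.994, 0.007], [0.994, 0.112, -0.002], [-0.002, 0.007, -1.0]] [-0.23  0.33  1.32  0.    1.48 -1.92]
knob 24 [0.05197406 0.01916888 0.09864736]
 act bar 60 [[0.023, -0.233, 0.238], [0.047, -0.227, 0.242], [0.084, -0.216, 0.247]]
knob 44 [0.04878837 0.01482037 0.09722765]
 act bar 130 [[0.021, -0.235, 0.236], [0.051, -0.231, 0.243], [0.085, -0.218, 0.246]]
[-24.64583855  -0.50350194   9.22465238]
```

Request:
{"fn": "servo_tool", "kwargs": {
  "plan": [
    {"offset": [-4.9, -0.1, 0], "turn": [0, 0, 0], "hand": -0.4},
    {"offset": [-5, -0.1, 0], "turn": [0, 0, 0], "hand": -0.4},
    {"offset": [-5, -0.1, 0], "turn": [0, 0, 0], "hand": -0.4},
    {"offset": [-4.9, -0.1, 0], "turn": [0, 0, 0], "hand": -0.4},
    {"offset": [-4.9, -0.1, 0], "turn": [0, 0, 0], "hand": -0.4},
    {"offset": [0, 0, 2], "turn": [0, 0, 0], "hand": -0.4},
    {"offset": [0, 0, 0], "turn": [0, 0, 0], "hand": -0.4},
    {"offset": [0, 0, 0], "turn": [0, 0, 0], "hand": -0.4}
  ]
}}

```text
time: 42.85
position: [0.5881, -0.3187, 0.2952]
eef_rot: [-0.0, 0.666, 0.746, -0.0]
ft_force: [-0.1, 0.2, 0.4]
opening: 0.299
```

```bash
python3 look.py 14 wrist;  python3 - <<'E'
from pl import *
p,M=pose(); print(M.T@(np.array([.5882,-.3187,.2231])-p)*100)
z=np.load('wrist_l.npz'); P=z['P'][z['d']>0]; Rm=np.array([[np.cos(CY),-np.sin(CY)],[np.sin(CY),np.cos(CY)]])
L=np.c_[(P[:,:2]-CC)@Rm,P[:,2]]
s=L[(L[:,0]>.02)&(L[:,0]<.085)&(L[:,1]<-.213)&(L[:,1]>-.26)&(L[:,2]>.22)&(L[:,2]<.26)]
print(len(s),np.percentile(s,[2,50,98],axis=0).round(3).tolist()); print((p[:2]-CC)@Rm)
E
```

```text
t 42.85 p [ 0.5881 -0.3187  0.2952] F [-0.1  0.2  0.4] op 0.299
[[-0.113, 0.994, -0.001], [0.994, 0.113, 0.001], [0.001, -0.001, -1.0]] [-0.59  0.5   1.11  0.    1.53 -2.27]
[ 7.11868273e-03 -1.23978222e-02  7.26242381e+00]
861 [[0.021, -0.233, 0.24], [0.045, -0.228, 0.244], [0.075, -0.216, 0.246]]
[ 0.05229117 -0.22636473]
```

View pics/wrist_14.png

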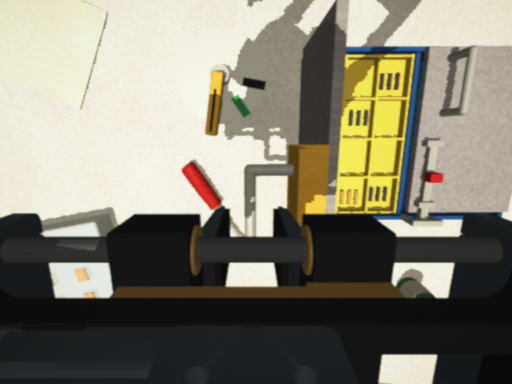

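Request:
{"fn": "servo_tool", "kwargs": {
  "plan": [
    {"offset": [-0.1, 0, 3], "turn": [0, 0, 0], "hand": -0.4},
    {"offset": [0, 0, 2.5], "turn": [0, 0, 0], "hand": -0.4},
    {"offset": [0, 0, 1.7], "turn": [0, 0, 0], "hand": -0.4},
    {"offset": [0, 0, 0], "turn": [0, 0, 0], "hand": -0.4},
    {"offset": [0, 0, 0], "turn": [0, 0, 0], "hand": -1},
    {"offset": [0, 0, 0], "turn": [0, 0, 0], "hand": -1},
    {"offset": [0, 0, 0], "turn": [0, 0, 0], "hand": -1},
    {"offset": [0, 0, 0], "turn": [0, 0, 0], "hand": -1}
  ]
}}

```text
time: 43.9
position: [0.5887, -0.3207, 0.2243]
eef_rot: [0.001, 0.666, 0.746, 0.0]
ft_force: [0.7, -0.2, 5.8]
opening: 0.104
```

Run:
```python
import numpy as np
def arc(a,h,s,t0,t1,n):
    t=np.linspace(t0,t1,n+1); y=s*(a*np.cos(t)-h*np.sin(t)); z=a*np.sin(t)+h*np.cos(t)
    dy=np.diff(y)/10;dz=-np.diff(z)/10
    print([[round(float(i),2),0,round(float(j),2)] for i,j in zip(dy,dz)])
arc(172,81,1,1.545,0,16)
```

```text
[[1.71, 0, -0.66], [1.77, 0, -0.49], [1.81, 0, -0.32], [1.83, 0, -0.14], [1.83, 0, 0.04], [1.82, 0, 0.21], [1.79, 0, 0.39], [1.75, 0, 0.56], [1.69, 0, 0.73], [1.61, 0, 0.88], [1.52, 0, 1.04], [1.41, 0, 1.18], [1.29, 0, 1.31], [1.16, 0, 1.43], [1.01, 0, 1.53], [0.86, 0, 1.62]]
```

Request:
{"fn": "servo_tool", "kwargs": {
  "plan": [
    {"offset": [1.72, 0, -0.67], "turn": [0, 0, 0], "hand": -1},
    {"offset": [1.78, 0, -0.5], "turn": [0, 0, 0], "hand": -1},
    {"offset": [1.82, 0, -0.33], "turn": [0, 0, 0], "hand": -1},
    {"offset": [1.84, 0, -0.15], "turn": [0, 0, 0], "hand": -1},
    {"offset": [1.84, 0, 0.03], "turn": [0, 0, 0], "hand": -1},
    {"offset": [1.83, 0, 0.21], "turn": [0, 0, 0], "hand": -1},
    {"offset": [1.8, 0, 0.39], "turn": [0, 0, 0], "hand": -1},
    {"offset": [1.76, 0, 0.56], "turn": [0, 0, 0], "hand": -1}
  ]
}}

```text
time: 44.9
position: [0.572, -0.1769, 0.2285]
eef_rot: [0.0, 0.666, 0.746, -0.0]
ft_force: [-0.5, -2.6, 1.2]
opening: 0.103
```

Request:
{"fn": "servo_tool", "kwargs": {
  "plan": [
    {"offset": [1.69, 0, 0.73], "turn": [0, 0, 0], "hand": -1},
    {"offset": [1.61, 0, 0.89], "turn": [0, 0, 0], "hand": -1},
    {"offset": [1.52, 0, 1.04], "turn": [0, 0, 0], "hand": -1},
    {"offset": [1.41, 0, 1.18], "turn": [0, 0, 0], "hand": -1},
    {"offset": [1.29, 0, 1.31], "turn": [0, 0, 0], "hand": -1},
    {"offset": [1.16, 0, 1.43], "turn": [0, 0, 0], "hand": -1},
    {"offset": [1.01, 0, 1.53], "turn": [0, 0, 0], "hand": -1},
    {"offset": [0.86, 0, 1.65], "turn": [0, 0, 0], "hand": -1}
  ]
}}

```text
time: 45.9
position: [0.5597, -0.0711, 0.1299]
eef_rot: [-0.001, 0.666, 0.746, 0.0]
ft_force: [-1.5, 3.5, 3.2]
opening: 0.102
```

Press down a touch, release, lift and inspect.

Request:
{"fn": "servo_tool", "kwargs": {
  "plan": [
    {"offset": [0, 0, 0.2], "turn": [0, 0, 0], "hand": -1},
    {"offset": [0, 0, 0.1], "turn": [0, 0, 0], "hand": -1},
    {"offset": [0, 0, 0], "turn": [0, 0, 0], "hand": -1},
    {"offset": [0, 0, 0], "turn": [0, 0, 0], "hand": -0.4},
    {"offset": [0, 0, 0], "turn": [0, 0, 0], "hand": -0.3},
    {"offset": [0, 0, -4], "turn": [0, 0, 0], "hand": -0.2},
    {"offset": [0, 0, -5], "turn": [0, 0, 0], "hand": -0.2},
    {"offset": [0, 0, -3], "turn": [0, 0, 0], "hand": -0.2}
  ]
}}

```text
time: 46.9
position: [0.5609, -0.0728, 0.2497]
eef_rot: [0.001, 0.666, 0.746, 0.001]
ft_force: [-0.1, -0.1, -0.2]
opening: 0.397
```

```bash
python3 look.py 15 side scene;  cat > v.py <<'E'
from pl import *
Rm=np.array([[np.cos(CY),-np.sin(CY)],[np.sin(CY),np.cos(CY)]])
def valve(P,im,d):
    ok=(d>0)&(abs(P[...,0]-.47)<.11)&(abs(P[...,1]+.375)<.11)
    hsv=cv2.cvtColor(im,cv2.COLOR_RGB2HSV)
    dial=P[ok&(abs(P[...,2]-.072)<.008)]
    print('dial n',len(dial),cv2.minEnclosingCircle((dial[:,:2]*1000).astype(np.float32)))
    yel=ok&(hsv[...,0]>12)&(hsv[...,0]<32)&(hsv[...,1]>130)&(P[...,2]>.108)&(P[...,2]<.125)
    q=P[yel]; print('lever',len(q),cv2.minAreaRect((q[:,:2]*1000).astype(np.float32)), q.mean(0))
    for nm,m in [('green',(hsv[...,0]>40)&(hsv[...,0]<90)&(hsv[...,1]>90)),('black',(hsv[...,2]<60))]:
        q=ok&m&(abs(P[...,2]-.073)<.008)
        N,l,s,c=cv2.connectedComponentsWithStats(q.astype(np.uint8))
        for i in range(1,N):
            if s[i,4]>8: print(nm,s[i,4],P[l==i].mean(0).round(4))
if __name__=='__main__':
  for n in ['scene','side']:
    z=np.load(n+'_l.npz'); d=z['d']; print(n); valve(z['P'],z['im'],d)
    P=z['P'][d>0]; L=np.c_[(P[:,:2]-CC)@Rm,P[:,2]]
    for nm,a,b in [('L',.06,.14),('R',-.14,-.02)]:
        s=L[(abs(L[:,0])<.1)&(L[:,1]>a)&(L[:,1]<b)&(L[:,2]>.05)&(L[:,2]<.1)]
        A=np.c_[s[:,:2],np.ones(len(s))]; print(nm,len(s),np.linalg.lstsq(A,s[:,2],rcond=None)[0].round(4))
E
python3 v.py
```

```text
t 46.9 p [ 0.5609 -0.0728  0.2497] F [-0.1 -0.1 -0.2] op 0.397
[[-0.112, 0.994, 0.002], [0.994, 0.112, -0.001], [-0.001, 0.002, -1.0]] [-0.23  0.37  1.45 -0.    1.32 -1.92]
scene
dial n 484 ((448.9322814941406, -351.9388122558594), 86.7459716796875)
lever 57 ((502.6543273925781, -374.3560485839844), (13.475530624389648, 72.73948669433594), 88.70481872558594) [ 0.50330176 -0.37341071  0.11414529]
green 9 [ 0.4961 -0.3438  0.0727]
black 10 [ 0.507  -0.3775  0.071 ]
L 1059 [0.0013 0.003  0.0756]
R 1483 [-0.0001  0.001   0.076 ]
side
dial n 1819 ((447.7452392578125, -351.96337890625), 87.67032623291016)
lever 202 ((498.46905517578125, -378.2264099121094), (13.6726655960083, 75.75118255615234), 87.29360961914062) [ 0.4968641  -0.37897264  0.11445476]
green 35 [ 0.4956 -0.3464  0.0716]
black 40 [ 0.4649 -0.3334  0.0707]
black 34 [ 0.5059 -0.3802  0.0712]
L 1502 [0.002  0.0005 0.0757]
R 3029 [ 0.0005 -0.0011  0.076 ]
```

View pics/side_15.png

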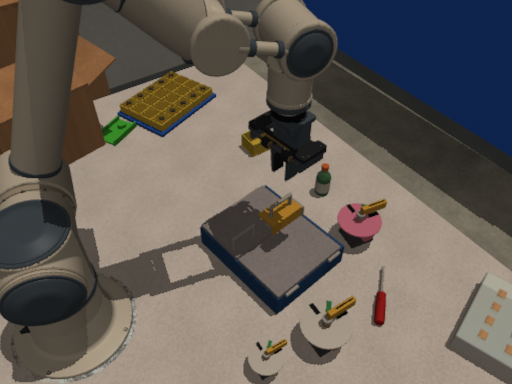

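Run:
```python
from pl import *
p,M=pose()
rows=[];n=18;tot=1.683+1.61
phi=1.683; tgt=np.array([.40,-.375,.27]); s=p.copy()
cur=p.copy(); ph=phi
for i in range(1,n+1):
    pt=s+(tgt-s)*i/n; off=np.round(Rd(ph).T@(pt-cur)*100,1); cur=cur+Rd(ph)@off/100
    rows.append((off+0).tolist()); ph-=.183
print(rows,cur,ph)
```

```text
[[-1.6, -1.1, -0.1], [-1.7, -0.8, -0.1], [-1.8, -0.4, -0.1], [-1.9, -0.1, -0.1], [-1.9, 0.2, -0.1], [-1.8, 0.6, -0.1], [-1.7, 0.9, -0.2], [-1.5, 1.2, -0.1], [-1.2, 1.5, -0.1], [-1.0, 1.6, -0.1], [-0.6, 1.8, -0.1], [-0.3, 1.9, -0.1], [0.0, 1.9, -0.1], [0.4, 1.9, -0.1], [0.7, 1.7, -0.1], [1.0, 1.6, -0.1], [1.3, 1.4, -0.1], [1.6, 1.1, -0.1]] [ 0.40043636 -0.37517862  0.26970788] -1.6110000000000004
```

Request:
{"fn": "servo_tool", "kwargs": {
  "plan": [
    {"offset": [-1.6, -1.1, -0.1], "turn": [0, 0, 0.183], "hand": -0.2},
    {"offset": [-1.7, -0.8, -0.1], "turn": [0, 0, 0.183], "hand": -0.2},
    {"offset": [-1.8, -0.4, -0.1], "turn": [0, 0, 0.183], "hand": -0.2},
    {"offset": [-1.9, -0.1, -0.1], "turn": [0, 0, 0.183], "hand": -0.2},
    {"offset": [-1.9, 0.2, -0.1], "turn": [0, 0, 0.183], "hand": -0.2},
    {"offset": [-1.8, 0.6, -0.1], "turn": [0, 0, 0.183], "hand": -0.2},
    {"offset": [-1.7, 0.9, -0.2], "turn": [0, 0, 0.183], "hand": -0.2},
    {"offset": [-1.5, 1.2, -0.1], "turn": [0, 0, 0.183], "hand": -0.2}
  ]
}}

```text
time: 48.0
position: [0.4876, -0.207, 0.2556]
eef_rot: [-0.0, 0.994, 0.106, -0.0]
ft_force: [0.7, -0.1, -0.2]
opening: 0.401
```

Request:
{"fn": "servo_tool", "kwargs": {
  "plan": [
    {"offset": [-1.2, 1.5, -0.1], "turn": [0, 0, 0.183], "hand": -0.2},
    {"offset": [-1, 1.6, -0.1], "turn": [0, 0, 0.183], "hand": -0.2},
    {"offset": [-0.6, 1.8, -0.1], "turn": [0, 0, 0.183], "hand": -0.2},
    {"offset": [-0.3, 1.9, -0.1], "turn": [0, 0, 0.183], "hand": -0.2},
    {"offset": [0, 1.9, -0.1], "turn": [0, 0, 0.183], "hand": -0.2},
    {"offset": [0.4, 1.9, -0.1], "turn": [0, 0, 0.183], "hand": -0.2},
    {"offset": [0.7, 1.7, -0.1], "turn": [0, 0, 0.183], "hand": -0.2},
    {"offset": [1, 1.6, -0.1], "turn": [0, 0, 0.183], "hand": -0.2}
  ]
}}

```text
time: 49.0
position: [0.4159, -0.3409, 0.2636]
eef_rot: [-0.0, 0.811, -0.586, -0.001]
ft_force: [-0.5, -0.8, -0.2]
opening: 0.404
```

Request:
{"fn": "servo_tool", "kwargs": {
  "plan": [
    {"offset": [1.3, 1.4, -0.1], "turn": [0, 0, 0.183], "hand": -0.2},
    {"offset": [1.6, 1.1, -0.1], "turn": [0, 0, 0.183], "hand": -0.2},
    {"offset": [0, 0, 0], "turn": [0, 0, 0], "hand": -0.2},
    {"offset": [0, 0, 0], "turn": [0, 0, 0], "hand": -0.2},
    {"offset": [0, 0, 0], "turn": [0, 0, 0], "hand": -0.2},
    {"offset": [0, 0, 0], "turn": [0, 0, 0], "hand": -0.2},
    {"offset": [0, 0, 0], "turn": [0, 0, 0], "hand": -0.2},
    {"offset": [0, 0, 0], "turn": [0, 0, 0], "hand": -0.2}
  ]
}}

```text
time: 50.0
position: [0.3989, -0.3746, 0.2664]
eef_rot: [-0.0, -0.693, 0.721, -0.0]
ft_force: [-0.2, -0.1, 0.6]
opening: 0.4
```

```bash
python3 look.py 16 wrist
python3 - <<'E'
from v import *
z=np.load('wrist_l.npz'); valve(z['P'],z['im'],z['d'])
E
```

```text
t 50.0 p [ 0.3989 -0.3746  0.2664] F [-0.2 -0.1  0.6] op 0.4
[[-0.04, -0.999, 0.0], [-0.999, 0.04, -0.0], [0.0, -0.0, -1.0]] [-0.86  0.33  1.46 -0.    1.34  0.75]
dial n 6135 ((447.49114990234375, -351.9324951171875), 87.17491149902344)
lever 754 ((499.95281982421875, -375.4996337890625), (12.472494125366211, 73.18546295166016), 87.70867919921875) [ 0.4992906  -0.37563478  0.11596352]
green 173 [ 0.4953 -0.3448  0.072 ]
black 131 [ 0.4647 -0.3297  0.0721]
```

View pics/wrist_16.png

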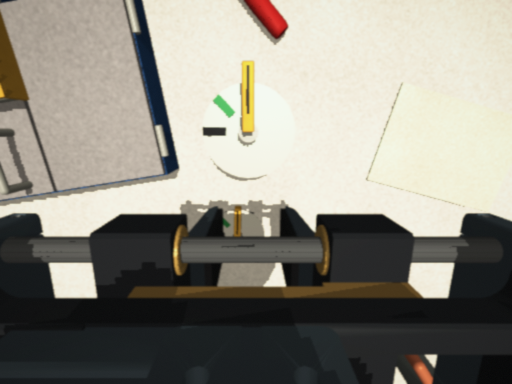

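Run:
```python
from v import *
z=np.load('wrist_l.npz'); P=z['P'];im=z['im'];d=z['d']
m=(d>0)&(abs(P[...,2]-.072)<.006); m[:, :195]=0; m[195:]=0; m[:,310:]=0
cn,_=cv2.findContours(m.astype(np.uint8),cv2.RETR_EXTERNAL,cv2.CHAIN_APPROX_NONE)
q=P[m]; hull=cv2.convexHull((q[:,:2]*1000).astype(np.float32))
print(len(q),cv2.minEnclosingCircle(hull), cv2.fitEllipse(hull))
hsv=cv2.cvtColor(im,cv2.COLOR_RGB2HSV)
l=(d>0)&(hsv[...,0]>15)&(hsv[...,0]<32)&(hsv[...,1]>130)&(P[...,2]>.1)&(P[...,2]<.13); l[195:]=0;l[:,:200]=0
q=P[l]; mu=q.mean(0); u,s,vt=np.linalg.svd((q-mu)[:,:2],full_matrices=False); print('lever dir',np.degrees(np.arctan2(*vt[0][::-1])),mu, np.percentile((q-mu)[:,:2]@vt[0],[0,100]), q[:,2].max())
```

```text
6092 ((462.37994384765625, -374.8824768066406), 60.076751708984375) ((462.47747802734375, -374.8868408203125), (119.16468811035156, 119.47962188720703), 159.44544982910156)
lever dir 177.50309983532628 [ 0.4992906  -0.37563478  0.11596352] [-0.03724339  0.03594943] 0.11862202934347876
```

Request:
{"fn": "servo_tool", "kwargs": {
  "plan": [
    {"offset": [-0.1, -5.4, 0], "turn": [0, 0, 0], "hand": -0.2},
    {"offset": [-0.1, -5.4, 0], "turn": [0, 0, 0], "hand": -0.2},
    {"offset": [0, 0, 5], "turn": [0, 0, 0], "hand": -0.2},
    {"offset": [0, 0, 5], "turn": [0, 0, 0], "hand": -0.2},
    {"offset": [0, 0, 4], "turn": [0, 0, 0], "hand": -0.2},
    {"offset": [0, 0, 2.5], "turn": [0, 0, 0], "hand": -0.2},
    {"offset": [0, 0, 1.5], "turn": [0, 0, 0], "hand": -0.2},
    {"offset": [0, 0, 0], "turn": [0, 0, 0], "hand": -0.2}
  ]
}}

```text
time: 51.05
position: [0.5066, -0.3768, 0.0859]
eef_rot: [-0.0, -0.693, 0.721, 0.001]
ft_force: [0.4, -0.1, -0.1]
opening: 0.4
```

Request:
{"fn": "servo_tool", "kwargs": {
  "plan": [
    {"offset": [0, 0, 0], "turn": [0, 0, 0], "hand": -1},
    {"offset": [0, 0, 0], "turn": [0, 0, 0], "hand": -1},
    {"offset": [0, 0, 0], "turn": [0, 0, 0], "hand": -1},
    {"offset": [0, 0, 0], "turn": [0, 0, 0], "hand": -1},
    {"offset": [0, 0, 0], "turn": [0, 0, 0], "hand": -1},
    {"offset": [0, 0, 0], "turn": [0, 0, 0], "hand": -1},
    {"offset": [0, 0, 0], "turn": [0, 0, 0], "hand": -1},
    {"offset": [0, 0, 0], "turn": [0, 0, 0], "hand": -1}
  ]
}}

```text
time: 52.05
position: [0.5074, -0.3757, 0.0873]
eef_rot: [0.001, -0.693, 0.721, 0.0]
ft_force: [2.7, 11.9, 8.3]
opening: 0.157
```

```bash
python3 look.py 17; python3 -c "
from h import *
p,M=pose(); r=p[:2]-[.4624,-.3749]; print(np.linalg.norm(r),np.degrees(np.arctan2(r[1],r[0])),np.degrees(np.arctan2(M[1,0],M[0,0])))"
```

```text
t 52.05 p [ 0.5074 -0.3757  0.0873] F [ 2.7 11.9  8.3] op 0.157
[[-0.041, -0.999, 0.001], [-0.999, 0.041, 0.002], [-0.002, -0.001, -1.0]] [-0.73  0.64  1.46  0.    1.04  0.88]
0.04499994933886648 -1.0261176603311173 -92.32906987397351
```

Request:
{"fn": "servo_tool", "kwargs": {
  "plan": [
    {"offset": [-0.44, 0.02, 0], "turn": [0, 0, -0.098], "hand": -1},
    {"offset": [-0.44, 0.02, 0], "turn": [0, 0, -0.098], "hand": -1},
    {"offset": [-0.44, 0.02, 0], "turn": [0, 0, -0.098], "hand": -1},
    {"offset": [-0.44, 0.02, 0], "turn": [0, 0, -0.098], "hand": -1},
    {"offset": [-0.44, 0.02, 0], "turn": [0, 0, -0.098], "hand": -1},
    {"offset": [-0.44, 0.02, 0], "turn": [0, 0, -0.098], "hand": -1},
    {"offset": [-0.44, 0.02, 0], "turn": [0, 0, -0.098], "hand": -1},
    {"offset": [-0.44, 0.02, 0], "turn": [0, 0, -0.098], "hand": -1}
  ]
}}

```text
time: 53.05
position: [0.4955, -0.3424, 0.0873]
eef_rot: [-0.001, 0.916, -0.401, -0.0]
ft_force: [3.2, 19.5, 12.9]
opening: 0.159
```

Request:
{"fn": "servo_tool", "kwargs": {
  "plan": [
    {"offset": [0, 0, 0], "turn": [0, 0, 0], "hand": -1},
    {"offset": [0, 0, 0], "turn": [0, 0, 0], "hand": -1},
    {"offset": [0, 0, 0], "turn": [0, 0, 0], "hand": -1},
    {"offset": [0, 0, 0], "turn": [0, 0, 0], "hand": -1},
    {"offset": [0, 0, 0], "turn": [0, 0, 0], "hand": -1},
    {"offset": [0, 0, 0], "turn": [0, 0, 0], "hand": -1},
    {"offset": [0, 0, 0], "turn": [0, 0, 0], "hand": -1},
    {"offset": [0, 0, 0], "turn": [0, 0, 0], "hand": -1}
  ]
}}

```text
time: 54.05
position: [0.4954, -0.3423, 0.0873]
eef_rot: [-0.002, 0.916, -0.402, -0.0]
ft_force: [3.3, 20.0, 13.7]
opening: 0.153
```

```bash
python3 look.py 17; python3 -c "
from h import *
p,M=pose(); r=p[:2]-[.4624,-.3749]; print(np.linalg.norm(r),np.degrees(np.arctan2(r[1],r[0])),np.degrees(np.arctan2(M[1,0],M[0,0])))"
```

```text
t 54.05 p [ 0.4954 -0.3423  0.0873] F [ 3.3 20.  13.7] op 0.153
[[0.677, -0.736, 0.0], [-0.736, -0.677, 0.003], [-0.002, -0.003, -1.0]] [-0.71  0.61  1.54  0.    1.    0.12]
0.04639352466289731 44.66693833989124 -47.40423440238936
```

Request:
{"fn": "servo_tool", "kwargs": {
  "plan": [
    {"offset": [0, 0, 0], "turn": [0, 0, 0], "hand": -0.3},
    {"offset": [0, 0, 0], "turn": [0, 0, 0], "hand": -0.2},
    {"offset": [0, 0, -3], "turn": [0, 0, 0], "hand": -0.2},
    {"offset": [0, 0, -5], "turn": [0, 0, 0], "hand": -0.2},
    {"offset": [0, 0, -5], "turn": [0, 0, 0], "hand": -0.2},
    {"offset": [0, 5, -5], "turn": [0, 0, 0], "hand": -0.2},
    {"offset": [0, 5, 0], "turn": [0, 0, 0], "hand": -0.2},
    {"offset": [0, 0, 0], "turn": [0, 0, 0], "hand": -0.2}
  ]
}}

```text
time: 55.05
position: [0.4237, -0.4108, 0.2614]
eef_rot: [0.001, 0.915, -0.403, 0.0]
ft_force: [0.3, -0.2, -1.3]
opening: 0.398
```

```bash
python3 look.py 18 wrist scene side
python3 - <<'E'
from v import *
pv=np.array([.4624,-.3749])
for n in ['wrist','scene','side']:
    z=np.load(n+'_l.npz'); P=z['P'];im=z['im'];d=z['d']
    hsv=cv2.cvtColor(im,cv2.COLOR_RGB2HSV); rr=np.linalg.norm(P[...,:2]-pv,axis=-1)
    l=(d>0)&(hsv[...,0]>12)&(hsv[...,0]<32)&(hsv[...,1]>120)&(P[...,2]>.108)&(P[...,2]<.125)&(rr<.09)
    q=P[l]; mu=q.mean(0); u,s,vt=np.linalg.svd((q-mu)[:,:2],full_matrices=False); r=mu[:2]-pv
    print(n,len(q),'axis',np.degrees(np.arctan2(*vt[0][::-1])),'mean bearing',np.degrees(np.arctan2(r[1],r[0])),mu)
    for nm,m in [('green',(hsv[...,0]>40)&(hsv[...,0]<90)&(hsv[...,1]>90)),('black',(hsv[...,2]<60))]:
        q=(d>0)&m&(abs(P[...,2]-.073)<.006)&(rr<.06)
        N,ll,s,c=cv2.connectedComponentsWithStats(q.astype(np.uint8))
        for i in range(1,N):
            if s[i,4]>8: c=P[ll==i].mean(0)[:2]-pv; print('  ',nm,s[i,4],np.linalg.norm(c).round(4),np.degrees(np.arctan2(c[1],c[0])).round(1))
    if n=='wrist':
        m=(d>0)&(abs(P[...,2]-.072)<.006)&(rr<.075); h=cv2.convexHull((P[m][:,:2]*1000).astype(np.float32)); print(cv2.minEnclosingCircle(h))
E
```

```text
t 55.05 p [ 0.4237 -0.4108  0.2614] F [ 0.3 -0.2 -1.3] op 0.398
[[0.675, -0.738, 0.0], [-0.738, -0.675, -0.002], [0.001, 0.001, -1.0]] [-0.87  0.4   1.37 -0.    1.37 -0.04]
wrist 820 axis -138.20535085674496 mean bearing 43.17679706349781 [ 0.49028935 -0.3487314   0.11593914]
   black 131 0.0452 87.1
((462.7525939941406, -374.73480224609375), 59.98294448852539)
scene 59 axis 41.720470864108044 mean bearing 41.38569087830237 [ 0.49367578 -0.34734057  0.11476754]
side 189 axis -138.3481471976619 mean bearing 41.50397365408757 [ 0.48764403 -0.35256285  0.11511683]
   black 40 0.0413 86.9
   black 41 0.0442 -5.9
```

View pics/wrist_18.png

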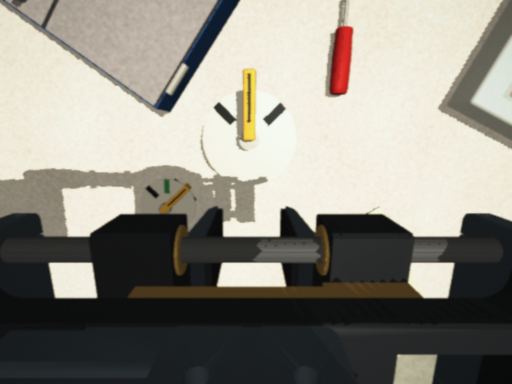

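View pics/scene_18.png

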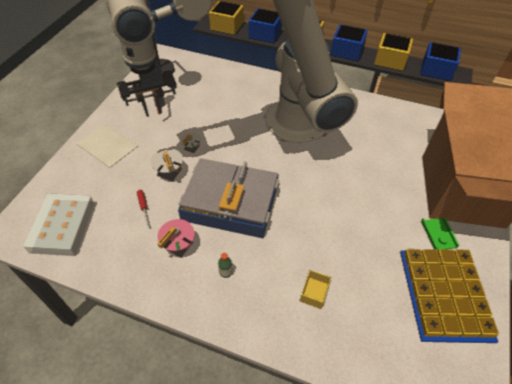

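```bash
python3 v.py | grep -E "^[LR]|scene|side"; python3 -c "
from station import workorder
print(workorder.finish_job())"
```

```text
scene
L 1061 [0.0021 0.001  0.0757]
R 1497 [-0.0015 -0.0016  0.0758]
side
L 1500 [ 0.0002 -0.0037  0.076 ]
R 1958 [ 0.0008 -0.0007  0.076 ]
the job is handed in; nothing more can be done
None
```

I put both green housings on the bench into the chest's left bay, shut the chest again and set the purge valve to half open. I then handed the job in at about 55 s of the 210 s, and no verdict came back.

**Order of work:** right door raised to upright, bolt drawn about 29 mm, left door raised to upright, both housings placed flat in the left bay. Then the left door went down, the bolt was pushed home against its stop, the right door went down, and last the valve lever was turned.

**Last checks:**
- **Doors:** both fit as level at about 76 mm in the final scene and side views.
- **Bolt:** the knob was back at about chest x 50 mm before the hood covered it, and it pressed on the stop at about 20 N.
- **Housings:** both were seen in the bay before the doors closed. I saw no third housing in any view; the other green item, by the brown box, is a thin plate, so I left it.
- **Valve:** this is the larger white one. The lever measures 44 to 45 degrees from its shut position and covers the green mark. Bearings from the three cameras differ by about 2 degrees.

None of the checks failed. The glue bottle, screwdriver, tub and the other two valves were not touched. The arm was clear of everything at hand-in.

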